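Build the mini sieve tower on the shaker

TASK

Set up the small sieve tower on the shaker, from the bottom up and one part after another: first twist and press the steel receiver cup down into the shaker's snug collar until its shoulder sits on the collar, then nest on it the fine sieve (blue), the medium sieve (green), the coarse sieve (orange) and last the lid with the black knob, each fully home in the one below. Leave the white bottle and the blue-capped tube standing where they are.

Things in the scene. Friction and masses are not known exactly. Their poses are not given: they have to be found in the camera images.
- shaker: Sieve shaker fixed to the bench: white housing 150 (x) x 130 (y) mm, its grey plate 32 mm above the bench, in the middle an upright round aluminium collar, 80 mm across outside, top 58 mm above the bench. Origin under the centre at bench level, on the collar's axis. Control panel on its -x side.
- collar_mouth (a point): Centre of the collar's mouth, 58 mm above the bench, z up. Bore 50 mm across, 25 mm deep; three sprung rubber jaws in it, 1 to 12 mm below the mouth, grip the receiver's stem. Let go, the cup stops on them with its shoulder 12 to 13 mm above the collar; pushed straight down it needs about 7 to 13 N, twisted about 1 rad on the way about half that. Once home it stays.
- receiver: Steel receiver cup, 54 mm tall, loose, standing upright, 0.14 kg; origin at the centre of its underside, z up along its axis. Stem 46 mm across from 0 to 22 mm (lowest 10 mm taper to 35 mm), then a shoulder and a round cup body 58 mm across from 22 to 54 mm; mouth 50 mm across, inner floor at 27 mm. Home, its shoulder rests on the collar's top: origin 22 mm below the collar mouth.
- sieve_blue: Fine sieve: blue plastic ring, very fine steel mesh, 36 mm tall, 0.06 kg, loose, upright; origin at the centre of its underside, z up. Steel spigot 47 mm across from 0 to 8 mm (lowest 5 mm taper to 39 mm), then a ring 58 mm across from 8 to 36 mm; the mouth above is 50 mm across and 22 mm deep. The spigot drops loosely into the mouth of the part below until the ring rests on that rim.
- sieve_green: Medium sieve: green plastic ring with a medium steel mesh; same shape, sizes and origin as the blue one.
- sieve_orange: Coarse sieve: orange plastic ring with a wide steel mesh; same shape, sizes and origin as the blue one.
- lid: Round steel lid, 36 mm tall, loose, standing upright; origin at the centre of its underside, z up. Spigot as on the sieves from 0 to 8 mm, disc 58 mm across from 8 to 14 mm, black cylindrical knob 22 mm across from 14 to 36 mm. 0.05 kg.
- white_bottle: Small white bottle with a screw cap, 41 mm across and 74 mm tall, standing loose on the bench, to be left alone; origin at the centre of its underside.
- tube: Self-standing 50 ml tube with a blue cap, 34 mm across and 115 mm tall, standing loose on the bench, to be left alone; origin at the centre of its underside.

How it is judged (in metres and radians):
On the way, in this order (a step that is already met when the one before it is completed fails the run):
1. the receiver cup is fully home in the collar (z of receiver in the frame of collar_mouth between -0.027 and -0.02 m and horizontal distance between receiver and collar_mouth below 0.005 m and angle between receiver's own z axis and vertical below 0.06 rad), for 0.2 s.
2. the blue sieve is nested home on the receiver (z of sieve_blue in the frame of receiver between 0.041 and 0.049 m and horizontal distance between sieve_blue and receiver below 0.004 m and angle between sieve_blue's own z axis and vertical below 0.06 rad), for 0.2 s.
3. the green sieve is nested home on the blue one (z of sieve_green in the frame of sieve_blue between 0.023 and 0.031 m and horizontal distance between sieve_green and sieve_blue below 0.004 m and angle between sieve_green's own z axis and vertical below 0.06 rad), for 0.2 s.
4. the orange sieve is nested home on the green one (z of sieve_orange in the frame of sieve_green between 0.023 and 0.031 m and horizontal distance between sieve_orange and sieve_green below 0.004 m and angle between sieve_orange's own z axis and vertical below 0.06 rad), for 0.2 s.
At the end, for the whole second after the job is handed in: The receiver's shoulder sits on the collar (within 2 mm of home, 5 mm of its axis); on it, in this order upward, the blue, green and orange sieves and the lid, each within 3 mm of fully home and 4 mm of the axis of the part below, none tilted more than 0.06 rad, all at rest (all of step 1 and all of step 2 and all of step 3 and all of step 4 and z of lid in the frame of sieve_orange between 0.023 and 0.031 m and horizontal distance between lid and sieve_orange below 0.004 m and angle between lid's own z axis and vertical below 0.06 rad and linear speed of each of receiver, sieve_blue, sieve_green, sieve_orange, lid below 0.01 m/s); the robot touches nothing.
It fails at once if the white bottle is knocked over or moved more than 30 mm (distance of white_bottle from where it was at the start of the episode above 0.03 m or angle between white_bottle's own z axis and vertical above 0.5 rad).
It fails at once if the blue-capped tube is knocked over or moved more than 30 mm (distance of tube from where it was at the start of the episode above 0.03 m or angle between tube's own z axis and vertical above 0.5 rad).
It also fails if it takes over 118 s, if anything falls off the work surface, if the arm or the gripper's body presses on something with over 40 N, if the wrist force passes 120 N, or if a joint passes its speed limit or range.

ROBOT

A 6-joint arm with a two-finger parallel gripper is mounted at the origin on a cart in front of the work surface, level with it; the furniture and walls round the work are solid. World frame = base frame: x ahead of the robot, y to its left, z up, the work surface at z = 0. Lengths are in m, angles in degrees, forces in N, time in s.
With the tool pointing down it reaches from about 0.4 to 0.825 m from the base axis. Payload 7 kg.
Tool frame: the origin (TCP) lies midway between the tips of the shut fingers; the grasp point (between the pads) lies 19 mm behind it; z points along the fingers, y is the line along which they close (so a half turn about z gives the same grasp; the last joint's range is limited). The gripper opens to 88 mm and grips with 3 to 60 N. Pads are 19 mm wide; open, the fingers measure 130 mm over their backs; the gripper's body (78 mm by 193 mm) begins 47 mm behind the grasp point.
Start: joints at [-60.269, 20.546, 0.682, 0, -70.136, -16.507], TCP at [0.154, -0.657, 0.227] pointing down, gripper open.
Joint ranges: [-176.03, 176.03], [-82.01, 121.73], [-58.28, 71.71], [-173.87, 95.51], [-174.79, -0.11], [-173.66, 173.66]. Speed limits (degrees/s): [136.94, 136.94, 172.46, 180, 180, 180].

INTERFACE

Orientations are given as [roll, pitch, yaw] about the fixed x, y, z axes, in that order (R = Rz(yaw) Ry(pitch) Rx(roll)).
In Python, from plant import ctrl gives the robot as it stands. The module is installed in compiled form; this text tells all that it offers.
- The arm moves only by the tool send_rows, never from a script. Its argument "plan" is a list that holds one entry, the list of rows, each a list of 6 numbers: the shift along the tool's x, y, z in parts of the range, where 1.0 means 75 cm, then the turn, a rotation vector about the tool's x, y, z in normalised numbers (1 is 120 degrees). A call has 1 to 8 rows; each row is the pose to reach, as a shift and turn from the pose commanded when the call began, along the tool's axes at that moment; what a row does not reach only later rows make up. A row lasts 1/12 s, in which the tool goes at most 41.7 mm and 7.16 degrees, less where a joint would pass 70% of its speed; a pose out of reach is approached as far as the arm can. No shift or turn number may pass 1 either way. A call with a gripper value outside its range is refused whole. "fingers" is the opening, from 0 (shut) to 1 (fully open), set as the call begins (left out, the last holds). The fingers move at their own pace and stop on an object; the grip force is fixed at half the most. Time passes only in rows, so rows that repeat a pose let the fingers close. It gives the time, the measured TCP pose, the force, the opening and the grip force at its end, in the units of the state.
- ctrl.get_obs(): the state, without advancing time (a new reading comes with each control period).
- ctrl.snapshot(name): name is "side" or "top" or "wrist"; returns a dict with "img" (480x640x3 uint8, red, green, blue), "K" (3x3 intrinsics, pixels), "k1" (the pictures are not rectified: a ray, as slopes to the right and down, at radius r is drawn at 1 + k1 r^2 times it, then the intrinsics apply), "pose" (4x4, takes a point from camera to world coordinates). Camera axes: x right, y down, z forward; pixel columns grow to the right and rows downward; lengths in m; the calibration is good to about 2 mm. A picture is of the moment at which its call begins. There is no depth.
- ctrl.close_job(): hands the job in; it is judged then, once.
The state is a dict: "clock": time; "joint_pos": joint angles; "qvel": joint speeds; "tau": joint torques, N m; "tool_pos": TCP position; "orientation": TCP orientation; "force": force on the tool from outside, world axes, zero at the start; "moment": the same for the moment, N m; "opening": finger opening in m; "gripper_force": force on a finger pad.
Only numpy, scipy, OpenCV 4.12 (cv2) and the standard library are available. Lean on these libraries where they do the work, as an engineer would, in place of code of your own. Each camera call takes 0.05 s, during which the arm holds its last target. There are 200 camera calls.

## Working session

There is one attempt and no reset: what is moved stays moved. The work goes in short steps, Python scripts to look and compute and a tool call to move; the robot and the scene stay as the last step left them, time stands still between calls to the robot, and variables do not carry over. Pictures are saved under pics/ and viewed, at most 14 in all, crops included, and the job is handed in when it is done.

Besides the shell and the picture viewer there is one more tool, called after ">>>" as name(argument=value, ...) on one line, values as JSON. send_rows: Moves the arm, as the interface text tells. Its arguments: {"type":"object","properties":{"plan":{"type":"array","items":{"type":"array","items":{"type":"array","items":{"type":"number"}}}},"fingers":{"type":"number"}},"required":["plan"]}

```bash
mkdir -p pics; ls
python3 - <<'E'
from plant import ctrl
import cv2,pickle
d={}
for n in("side","top"):
    s=ctrl.snapshot(n);d[n]=s;cv2.imwrite(f"pics/{n}0.png",s["img"][:,:,::-1]);print(n,s["K"],s["k1"],s["pose"].round(3))
pickle.dump(d,open("s0.pkl","wb"))
print(ctrl.get_obs())
E
```

```text
pics
side [[434.32243255   0.         323.42569807]
 [  0.         434.32243255 239.49022937]
 [  0.           0.           1.        ]] -0.08459334511085873 [[-0.904 -0.282  0.322  0.265]
 [-0.428  0.613 -0.664  0.702]
 [-0.01  -0.738 -0.675  0.69 ]
 [ 0.     0.     0.     1.   ]]
top [[574.67120668   0.         313.83515809]
 [  0.         574.67120668 239.89045303]
 [  0.           0.           1.        ]] -0.0679796011253403 [[-0.005 -0.991  0.134  0.398]
 [-1.     0.006  0.011  0.095]
 [-0.012 -0.134 -0.991  1.163]
 [ 0.     0.     0.     1.   ]]
{'clock': 0.1, 'joint_pos': array([-6.02708739e+01,  2.05868782e+01,  6.39062804e-01, -1.63070287e-02,
       -7.01373456e+01, -1.65067286e+01]), 'qvel': array([ 0.11292539, -0.12905534,  0.09948967,  0.14478545,  0.04009905,
        0.00465366]), 'tau': array([-1.75230922e-03, -5.84162772e+01,  2.93752116e+01,  7.01553941e+00,
        1.01886241e-02, -8.06606204e-05]), 'tool_pos': array([ 0.15425323, -0.65668288,  0.2257263 ]), 'orientation': array([ 1.79913993e+02, -9.49992218e-03, -1.66783147e+02]), 'force': array([ 0.33294835,  0.26251673, -0.58839854]), 'moment': array([ 0.00286237, -0.04773355, -0.02308642]), 'gripper_force': 0.0, 'opening': 0.08774954477445727}
```

View pics/top0.png

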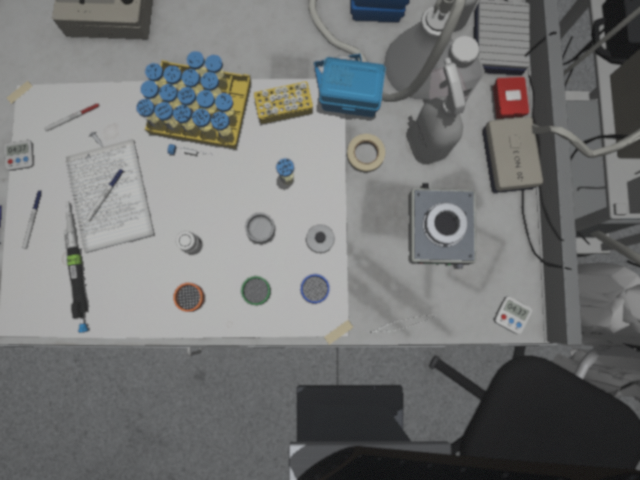

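View pics/side0.png

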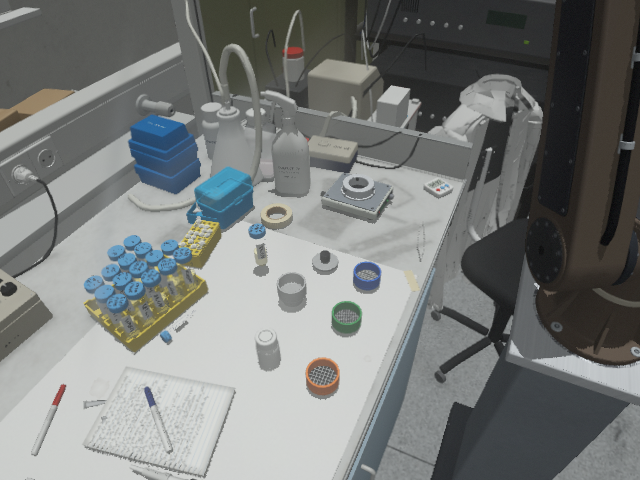

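The top view shows the parts on the paper: receiver (260,228), lid (319,238), blue (315,290), green (256,291), orange (189,297), bottle (189,242) and tube (286,170). The collar is at (446,223). The side view shows the same layout. Next I'll turn these into world positions.

```bash
cat > h.py <<'E'
import numpy as np,cv2
from scipy.spatial.transform import Rotation as R
def ray(s,uv):
    p=cv2.undistortPoints(np.array([[uv]],float),s["K"],np.array([s["k1"],0,0,0.]))[0,0]
    T=np.asarray(s["pose"]);return T[:3,3],T[:3,:3]@np.r_[p,1]
def onz(s,uv,z):
    o,d=ray(s,uv);return (o+d*(z-o[2])/d[2])[:3]
def proj(s,P):
    T=np.linalg.inv(s["pose"]);P=np.atleast_2d(np.asarray(P,float))
    return cv2.projectPoints(P,cv2.Rodrigues(T[:3,:3])[0],T[:3,3],s["K"],np.array([s["k1"],0,0,0.]))[0][:,0]
def rimfit(s,cnt,z):
    """circle fit of contour points cast on plane z"""
    q=np.array([onz(s,p,z)[:2] for p in cnt.reshape(-1,2)])
    A=np.c_[2*q,np.ones(len(q))];x=np.linalg.lstsq(A,(q**2).sum(1),rcond=None)[0]
    r=np.sqrt(x[2]+x[:2]@x[:2]);return x[:2],r,np.std(np.hypot(*(q-x[:2]).T)-r)
def colmask(s,c):
    h=cv2.cvtColor(s["img"],cv2.COLOR_RGB2HSV)
    lo,hi={"blue":((108,90,40),(130,255,255)),"green":((45,70,30),(85,255,255)),"orange":((4,120,80),(16,255,255))}[c]
    return cv2.inRange(h,lo,hi)
def blob(s,c,near=None):
    m=cv2.morphologyEx(colmask(s,c),cv2.MORPH_CLOSE,np.ones((3,3)))
    cs=[k for k in cv2.findContours(m,cv2.RETR_EXTERNAL,cv2.CHAIN_APPROX_NONE)[0] if len(k)>20]
    if near is not None: cs=[k for k in cs if np.hypot(*(k.reshape(-1,2).mean(0)-near))<60]
    return max(cs,key=cv2.contourArea)
E
python3 - <<'E'
from h import *
import pickle
d=pickle.load(open("s0.pkl","rb"))
px={"blue":(315,289,367,273),"green":(256,291,346,316),"orange":(189,297,323,373)}
for c,p in px.items():
    for n,uv in(("top",p[:2]),("side",p[2:])):
        k=cv2.convexHull(blob(d[n],c,uv));print(c,n,k.reshape(-1,2).mean(0),rimfit(d[n],k,.036 if n=="top" else .025))
T=d["top"]
for n,uv,z in(("recv",(260,228),.054),("lid",(319.5,237),.036),("tube",(286,167),.115),("bottle",(187,241),.074),("collar",(446,223),.058)):print(n,onz(T,uv,z).round(4))
S=d["side"]
for n,uv,z in(("recv",(291,281),.054),("lid",(325,255),.036),("tube",(257,230),.115),("bottle",(266,335),.074),("collar",(357,186),.058)):print(n,onz(S,uv,z).round(4))
from plant import ctrl
w=ctrl.snapshot("wrist");print(w["K"],w["k1"],w["pose"].round(4));cv2.imwrite("pics/w0.png",w["img"][:,:,::-1])
o=ctrl.get_obs();Rt=R.from_euler("xyz",o["orientation"],degrees=True).as_matrix();print(Rt.round(3));print("cam in tool",(Rt.T@(w["pose"][:3,3]-o["tool_pos"])).round(4),(Rt.T@w["pose"][:3,:3]).round(3))
E
```

```text
blue top [313.85714286 289.76190476] (array([0.45547417, 0.10717091]), np.float64(0.02687568140115277), np.float64(0.0002928595244773958))
blue side [367.75   271.8125] (array([0.45369891, 0.10701487]), np.float64(0.03377373869778843), np.float64(0.004522665599707465))
green top [265.1 295.4] (array([0.45094505, 0.21986573]), np.float64(0.023975407220834948), np.float64(0.0002462450275932512))
green side [347.54545455 311.86363636] (array([0.45390797, 0.21750668]), np.float64(0.028540209980960764), np.float64(0.0003622072394250052))
orange top [196.63636364 296.63636364] (array([0.43896768, 0.35316533]), np.float64(0.025686971477861004), np.float64(0.0004369941975305538))
orange side [324.   372.65] (array([0.44085292, 0.35292196]), np.float64(0.028489433448140686), np.float64(0.00024474017233225374))
recv [0.5727 0.213  0.054 ]
lid [0.5567 0.0967 0.036 ]
tube [0.6786 0.1586 0.115 ]
bottle [0.5453 0.3515 0.074 ]
collar [ 0.5797 -0.1501  0.058 ]
recv [0.5751 0.2127 0.054 ]
lid [0.5533 0.102  0.036 ]
tube [0.6738 0.1669 0.115 ]
bottle [0.5451 0.3552 0.074 ]
collar [ 0.5755 -0.1332  0.058 ]
[[408.56257965   0.         328.55567743]
 [  0.         408.56257965 248.05097254]
 [  0.           0.           1.        ]] -0.07249360095048735 [[-0.2288  0.9367  0.265   0.0817]
 [ 0.9735  0.2197  0.0639 -0.6732]
 [ 0.0016  0.2726 -0.9621  0.3828]
 [ 0.      0.      0.      1.    ]]
[[-0.974 -0.229 -0.   ]
 [-0.229  0.974  0.001]
 [ 0.     0.001 -1.   ]]
cam in tool [ 0.0744  0.0008 -0.1569] [[ 0.    -0.962 -0.273]
 [ 1.     0.     0.   ]
 [-0.    -0.273  0.962]]
```

Units first: shifts go in shares of 75 cm and turns go in shares of 120 degrees. So -53 cm / 75 = -0.7067, 40 cm / 75 = 0.5333, 13.2 degrees / 120 = 0.11.

>>> send_rows(plan=[[[-0.7067,0.5333,0,0,0,0.11],[-0.7067,0.5333,0,0,0,0.11],[-0.7067,0.5333,0,0,0,0.11],[-0.7067,0.5333,0,0,0,0.11],[-0.7067,0.5333,0,0,0,0.11],[-0.7067,0.5333,0,0,0,0.11],[-0.7067,0.5333,0,0,0,0.11],[-0.7067,0.5333,0,0,0,0.11]]])

```text
clock: 0.82
tool_pos: [0.3677, -0.3996, 0.2266]
orientation: [180.0, 0.0, -180.0]
force: [0.6, -0.1, -0.2]
opening: 0.0881
gripper_force: 0.0
```

Converted, 25.2 cm / 75 = 0.336, -21 cm / 75 = -0.28.

>>> send_rows(plan=[[[-0.28,0.336,0,0,0,0],[-0.28,0.336,0,0,0,0],[-0.28,0.336,0,0,0,0],[-0.28,0.336,0,0,0,0],[-0.28,0.336,0,0,0,0],[-0.28,0.336,0,0,0,0],[-0.28,0.336,0,0,0,0],[-0.28,0.336,0,0,0,0]]])

```text
clock: 1.48
tool_pos: [0.578, -0.147, 0.2265]
orientation: [180.0, 0.0, -179.9]
force: [0.8, -0.7, -0.1]
opening: 0.0876
gripper_force: 0.0
```

Run:
```python
from h import *
import pickle
from plant import ctrl
w=ctrl.snapshot("wrist");o=ctrl.get_obs();print(o["tool_pos"],o["orientation"],o["clock"])
pickle.dump(w,open("wc.pkl","wb"));cv2.imwrite("pics/wc.png",w["img"][:,:,::-1])
print(proj(w,[[.5775,-.148,.058]]))
```

```text
[ 0.58167221 -0.14366069  0.22599063] [ 1.79980077e+02  7.18130057e-02 -1.79810644e+02] 1.5333
[[326.60600042 226.54991389]]
```

View pics/wc.png

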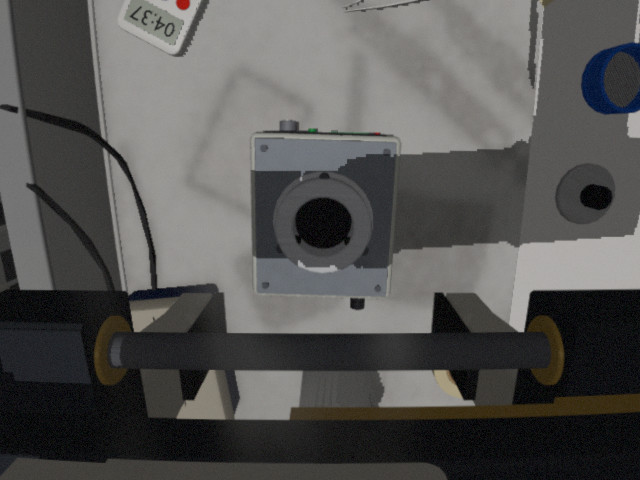

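The wrist view is centred on the shaker. The collar ring is at about (323,221) and the dark bore at about (323,222), with the lid (585,195) and blue sieve (615,80) on the right. The collar can now be measured with the arm at rest.

Run:
```python
from h import *
import pickle
from plant import ctrl
w=ctrl.snapshot("wrist");w=ctrl.snapshot("wrist");o=ctrl.get_obs();print(o["tool_pos"],o["orientation"],o["qvel"].round(2))
pickle.dump(w,open("wc.pkl","wb"))
g=cv2.cvtColor(w["img"],cv2.COLOR_RGB2GRAY);print(g[222,265:385]);print(g[165:280,323])
for t in(15,25,35,45):
    m=(g<t).astype(np.uint8)
    cs=[k for k in cv2.findContours(m,cv2.RETR_EXTERNAL,cv2.CHAIN_APPROX_NONE)[0] if cv2.pointPolygonTest(k,(323,222),False)>0]
    if cs: k=cv2.convexHull(cs[0]);print(t,cv2.boundingRect(k),rimfit(w,k,.058))
```

```text
[ 0.57795514 -0.14712944  0.22565886] [ 1.79995018e+02 -7.32142488e-02 -1.79786591e+02] [-2.38 -1.4  -1.61  0.   -0.36  1.14]
[48 48 51 49 47 51 66 75 73 74 74 77 74 76 78 81 80 79 77 75 77 77 77 77
 72 65 58 57 44 20 18 12 10  2  5 15  3 13  9 12  7 15 19  1 15  4  7  8
 13  8 10 16  9 18  9 18  0 16  1  5 10 20 14 18 10 14  0 14  0 15 18  4
 16  2  4  0 15  8 11  6 17 14 17 21 23 52 60 72 75 80 81 81 79 79 85 83
 82 78 79 80 79 84 78 72 71 74 78 54 46 54 49 47 52 54 50 52 53 50 52 52]
[111 117 115 103  62  51  48  53  53  34  39  40  58  74  78  82  78  78
  82  80  83  81  81  81  83  79  82  83  82  76  57  25   8   0  17  15
  18  16  13   3  11  11  15  12   2  11   2  17  13   8   0  17  17  12
   4  11   5   1  12  20  13  17   0  13   7  11  15  10   5  20   4  11
  13   9  15   6   4   0   7  11   9  27  47  62  62  63  63  64  64  68
  69  78  79  81  78  79  78  80  84  82  80  77  86 132 164 156 124 104
 107 110 109 108 109 110 110]
15 (294, 197, 56, 50) (array([ 0.5767542 , -0.15124404]), np.float64(0.02272982309272185), np.float64(0.0014503049495201118))
25 (294, 196, 56, 51) (array([ 0.57617903, -0.15105439]), np.float64(0.02276172892965684), np.float64(0.0015564103421740851))
35 (293, 196, 57, 51) (array([ 0.57649438, -0.15118096]), np.float64(0.023217626171646976), np.float64(0.0016533434945531326))
45 (293, 196, 57, 52) (array([ 0.57634451, -0.15143215]), np.float64(0.023427357329855802), np.float64(0.0016085360826176797))
```

Run:
```python
from h import *
import pickle
w=pickle.load(open("wc.pkl","rb"))
for n,a,b in(("outer rows",(321.5,176.7),(321.5,270.7)),("outer cols",(270.7,222),(371.6,222)),("bore rows",(321.5,195.2),(321.5,246.8)),("bore cols",(293,222),(350,222))):
    p,q=onz(w,a,.058),onz(w,b,.058);print(n,((p+q)/2).round(4),np.linalg.norm(p-q).round(4))
print(w["pose"].round(4))
```

```text
outer rows [ 0.5777 -0.1508  0.058 ] 0.0783
outer cols [ 0.575  -0.1511  0.058 ] 0.082
bore rows [ 0.5746 -0.1508  0.058 ] 0.0428
bore cols [ 0.575  -0.1508  0.058 ] 0.0463
[[-4.600e-03  9.622e-01  2.724e-01  5.050e-01]
 [ 1.000e+00  4.400e-03  1.600e-03 -1.455e-01]
 [ 3.000e-04  2.724e-01 -9.622e-01  3.828e-01]
 [ 0.000e+00  0.000e+00  0.000e+00  1.000e+00]]
```

Converted, 33 cm / 75 = 0.44, 0.4 cm / 75 = 0.0053.

>>> send_rows(plan=[[[0.0053,0.44,0,0,0,0],[0.0053,0.44,0,0,0,0],[0.0053,0.44,0,0,0,0],[0.0053,0.44,0,0,0,0],[0.0053,0.44,0,0,0,0],[0.0053,0.44,0,0,0,0],[0.0053,0.44,0,0,0,0],[0.0053,0.44,0,0,0,0]]])

```text
clock: 2.3
tool_pos: [0.572, 0.1818, 0.2268]
orientation: [180.0, 0.0, 180.0]
force: [0.8, -0.5, 0.8]
opening: 0.0879
gripper_force: 0.0
```

Converted, 3 cm / 75 = 0.04, 2 cm / 75 = 0.0267.

>>> send_rows(plan=[[[0,0.0267,0,0,0,0],[0,0.04,0,0,0,0],[0,0.04,0,0,0,0],[0,0.04,0,0,0,0],[0,0.04,0,0,0,0]]])

```text
clock: 2.72
tool_pos: [0.5726, 0.2092, 0.2265]
orientation: [-180.0, -0.0, 180.0]
force: [-0.1, 0.2, 0.2]
opening: 0.0877
gripper_force: 0.0
```

Run:
```python
from h import *
import pickle
from plant import ctrl
w=ctrl.snapshot("wrist");o=ctrl.get_obs();print(o["tool_pos"],o["orientation"],o["qvel"].round(2),o["clock"])
pickle.dump(w,open("w1.pkl","wb"));cv2.imwrite("pics/w1.png",w["img"][:,:,::-1])
```

```text
[0.5726737  0.20909677 0.22667856] [-1.79993442e+02 -6.32199440e-03  1.79936381e+02] [-0.12 -0.11  0.17 -0.01  0.07 -0.14] 2.7667
```

View pics/w1.png

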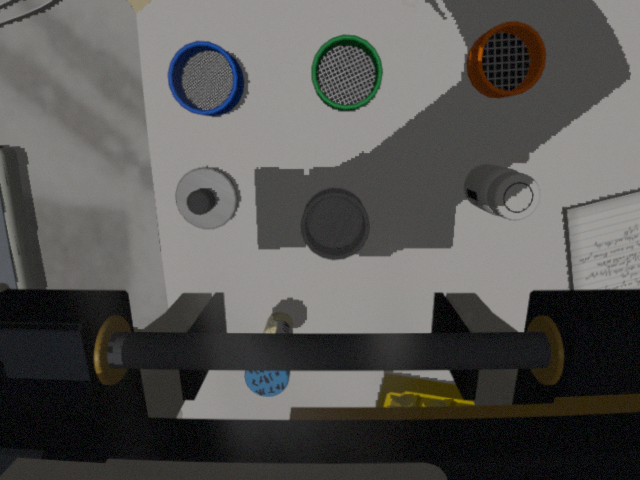

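The wrist view shows every loose part: receiver rim centred near (335,222), lid (207,198), blue (206,78), green (347,72), orange (507,60), bottle (505,193) and tube (268,375). I'll fit circles to the rims.

```bash
cat >> h.py <<'E'
from scipy.optimize import least_squares
def farfit(s,cnt,z,r):
    """known-radius circle through the hull points facing away from the camera"""
    q=np.array([onz(s,p,z)[:2] for p in cv2.convexHull(cnt).reshape(-1,2)]);c=q.mean(0)
    v=c-np.asarray(s["pose"])[:2,3];f=q[(q-c)@v>0.2*np.linalg.norm(v)*.029] if np.linalg.norm(v)>.03 else q
    s_=least_squares(lambda x:np.hypot(*(f-x).T)-r,c,loss="soft_l1",f_scale=.001)
    return s_.x.round(4),len(f),np.abs(s_.fun).mean().round(5)
E
python3 - <<'E'
from h import *
import pickle
w=pickle.load(open("w1.pkl","rb"))
for c,uv in(("blue",(206,78)),("green",(347,72)),("orange",(507,60))):
    k=blob(w,c,uv);print(c,cv2.boundingRect(k),farfit(w,k,.036,.029),rimfit(w,cv2.convexHull(k),.036))
g=cv2.cvtColor(w["img"],cv2.COLOR_RGB2GRAY)
print(g[222,290:380]);print(g[180:268,335]);print("lid",g[198,165:250]);print(g[155:240,207])
E
```

```text
blue (168, 41, 76, 75) (array([0.4544, 0.1089]), 16, np.float64(0.00022)) (array([0.45507686, 0.11032232]), np.float64(0.02978651884775395), np.float64(0.0010798674128089016))
green (312, 35, 71, 76) (array([0.4516, 0.2237]), 16, np.float64(0.00027)) (array([0.45106716, 0.2240203 ]), np.float64(0.028428478254121693), np.float64(0.0002788460720523876))
orange (477, 22, 55, 43) (array([0.4392, 0.357 ]), 6, np.float64(0.00022)) (array([0.43752174, 0.35627848]), np.float64(0.027566051552238183), np.float64(0.0005416953122980746))
[76 69 71 70 75 75 76 73 73 70 67 54 53 55 49 46 37 44 50 45 53 51 52 52
 55 53 54 54 55 54 53 54 52 53 55 53 52 55 53 55 50 52 55 53 50 51 49 51
 52 49 56 52 58 49 51 52 52 51 52 52 56 54 53 52 54 51 56 55 57 49 52 50
 43 39 39 51 52 50 50 63 74 72 70 70 71 76 73 76 75 76]
[ 72  73  72  71  74  72  73  66  50  41  42  45  45  51  57  52  50  48
  54  52  55  53  53  53  52  52  51  55  54  50  52  56  54  48  56  54
  55  52  53  52  54  50  51  51  50  51  53  50  49  49  55  53  55  48
  53  52  53  55  49  53  53  50  51  52  50  56  50  50  42  42  38  47
  39  45  38  48  54  60  59  84 127 147 151 151 149 149 148 152]
lid [150 150 151 149 149 149 149 149 149 143 126 111 116 119 119 118 121 120
 121 120 121  99  71  53  52  49  52  53  51  53  52  55  54  52  53  51
  50  55  47  50  49  51  41  40  38  38  33  28  35  33  48  63  60  83
 113 124 126 128 127 127 126 128 128 127 130 130 130 131 131 121  99  76
  57  67  73  82 126 149 150 150 152 150 149 149 150]
[152 151 151 150 150 151 150 150 149 148 120  91  74  88 109 125 127 130
 130 129 129 127 128 131 133 132 128 129 130 126 130 129 123  77  44  34
  38  35  32  34  38  39  43  41  47  50  52  50  51  50  51  48  52  47
  40  46  60  93 116 124 123 124 123 127 121 123 125 125 123 122 124 123
 116 112 127 148 149 149 149 149 147 150 149 150 149]
```

Run:
```python
from h import *
import pickle
w=pickle.load(open("w1.pkl","rb"))
a,b=onz(w,(300.7,224),.054),onz(w,(369.2,224),.054);print("recv cols",(a+b)/2,np.linalg.norm(a-b))
print("far",onz(w,(335,258.7),.054)[:2]-[.029,0],"near top",onz(w,(335,193),.054)[0]+.029,"near wall bottom",onz(w,(335,187.7),.022)[0]+.029)
a,b=onz(w,(175,198),.014),onz(w,(239.5,198),.014);print("lid cols",(a+b)/2,np.linalg.norm(a-b))
a,b=onz(w,(207,166),.014),onz(w,(207,229),.014);print("lid rows",(a+b)/2,np.linalg.norm(a-b))
a,b=onz(w,(186.5,198),.036),onz(w,(215,198),.036);print("knob approx",a,b)
```

```text
recv cols [0.57076074 0.21499197 0.054     ] 0.056542398385277595
far [0.57174285 0.21513701] near top 0.5741204176788915 near wall bottom 0.5739826110296705
lid cols [0.55501114 0.09850044 0.014     ] 0.059842346376706206
lid rows [0.55512823 0.09836683 0.014     ] 0.05823291325494712
knob approx [0.55152725 0.08711009 0.036     ] [0.55168326 0.11202109 0.036     ]
```

Converted, 20 cm / 75 = 0.2667, 18 cm / 75 = 0.24.

>>> send_rows(plan=[[[0,0.008,0.04,0,0,0],[0,0.008,0.0933,0,0,0],[0,0.008,0.1467,0,0,0],[0,0.008,0.2,0,0,0],[0,0.008,0.24,0,0,0],[0,0.008,0.2667,0,0,0],[0,0.008,0.2667,0,0,0]]])

```text
clock: 3.35
tool_pos: [0.5701, 0.2134, 0.0221]
orientation: [-179.8, -0.4, 179.9]
force: [-0.0, -0.2, 1.2]
opening: 0.0875
gripper_force: 0.0
```

>>> send_rows(plan=[[[0,0,0,0,0,0],[0,0,0,0,0,0],[0,0,0,0,0,0],[0,0,0,0,0,0],[0,0,0,0,0,0],[0,0,0,0,0,0]]], fingers=0)

```text
clock: 3.85
tool_pos: [0.5733, 0.217, 0.028]
orientation: [179.9, 0.1, -180.0]
force: [-2.3, -1.5, 6.7]
opening: 0.058
gripper_force: 30.0
```

Converted, -12 cm / 75 = -0.16, -11 cm / 75 = -0.1467.

>>> send_rows(plan=[[[0,0,-0.0267,0,0,0],[0,0,-0.0667,0,0,0],[0,0,-0.12,0,0,0],[0,0,-0.1467,0,0,0],[0,0,-0.16,0,0,0],[0,0,-0.16,0,0,0],[0,0,-0.16,0,0,0],[0,0,-0.16,0,0,0]]])

```text
clock: 4.52
tool_pos: [0.5716, 0.2162, 0.1448]
orientation: [-179.9, -0.1, -180.0]
force: [-0.5, -0.2, -1.1]
opening: 0.0576
gripper_force: 30.0
```

Run:
```python
from h import *
import pickle
from plant import ctrl
o=ctrl.get_obs()
s=ctrl.snapshot("side");w=ctrl.snapshot("wrist");print({k:np.round(v,4) for k,v in o.items() if k in("tool_pos","orientation","force","opening","clock")})
u=proj(s,[o["tool_pos"]])[0];print(u)
x,y=int(u[0]),int(u[1]);a=s["img"][max(y-110,0):y+110,max(x-110,0):x+110]
a=cv2.resize(a,(440,440));b=cv2.resize(w["img"][120:440,120:520],(350,280))
c=np.zeros((440,790,3),np.uint8);c[:,:440]=a;c[:280,440:]=b;cv2.imwrite("pics/g1.png",c[:,:,::-1])
```

```text
{'clock': np.float64(4.5167), 'tool_pos': array([0.5716, 0.2162, 0.1448]), 'orientation': array([-1.799333e+02, -1.412000e-01, -1.799974e+02]), 'force': array([-0.5046, -0.2487, -1.1483]), 'opening': np.float64(0.0576)}
[288.73452249 249.33462627]
```

View pics/g1.png

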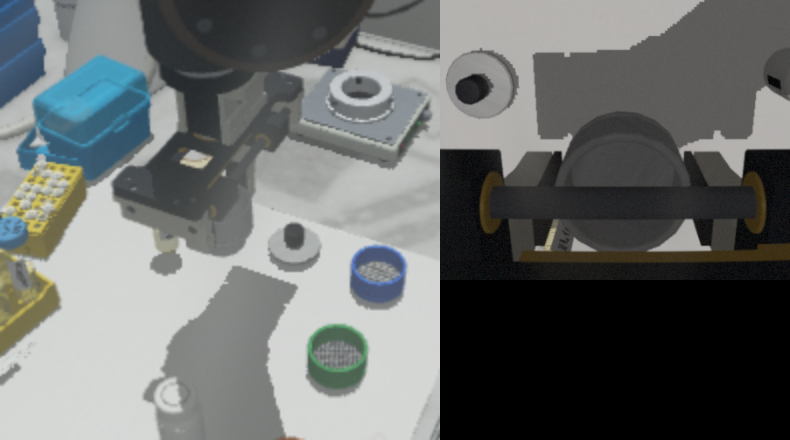

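The crops show the receiver held upright between the fingers and clear of the bench. Next I carry it over the collar.

>>> send_rows(plan=[[[-0.0067,-0.04,0,0,0,0],[-0.0067,-0.0933,0,0,0,0],[-0.0067,-0.1467,0,0,0,0],[-0.0067,-0.2,0,0,0,0],[-0.0067,-0.2533,0,0,0,0],[-0.0067,-0.3067,0,0,0,0],[-0.0067,-0.36,0,0,0,0],[-0.0067,-0.4133,0,0,0,0]]])

```text
clock: 5.28
tool_pos: [0.5769, -0.0952, 0.1453]
orientation: [-180.0, -0.1, -180.0]
force: [1.3, 0.5, -0.1]
opening: 0.0579
gripper_force: 30.0
```

Converted, -5.6 cm / 75 = -0.0747, -4.8 cm / 75 = -0.064.

>>> send_rows(plan=[[[0,-0.04,0,0,0,0],[0,-0.064,0,0,0,0],[0,-0.0747,0,0,0,0],[0,-0.0747,0,0,0,0],[0,-0.0747,0,0,0,0],[0,-0.0747,0,0,0,0],[0,-0.0747,0,0,0,0]]])

```text
clock: 5.87
tool_pos: [0.5779, -0.1483, 0.1463]
orientation: [180.0, -0.0, -179.9]
force: [0.3, 0.2, -1.7]
opening: 0.0579
gripper_force: 30.0
```

```bash
cat > st.py <<'E'
from plant import ctrl
import numpy as np
o=ctrl.get_obs();print({k:np.round(o[k],4).tolist() for k in("clock","tool_pos","orientation","force","opening","gripper_force")})
E
python3 st.py
```

```text
{'clock': 5.8667, 'tool_pos': [0.5779, -0.1483, 0.1463], 'orientation': [179.9954, -0.0245, -179.9014], 'force': [0.2519, 0.1559, -1.745], 'opening': 0.0579, 'gripper_force': 29.9996}
```

Converted, 3 cm / 75 = 0.04, 2 cm / 75 = 0.0267.

>>> send_rows(plan=[[[0,0,0.0267,0,0,0],[0,0,0.04,0,0,0],[0,0,0.04,0,0,0],[0,0,0.04,0,0,0],[0,0,0.04,0,0,0],[0,0,0.04,0,0,0]]])

```text
clock: 6.37
tool_pos: [0.5784, -0.1492, 0.1174]
orientation: [-180.0, 0.1, -180.0]
force: [0.4, -0.7, -1.7]
opening: 0.058
gripper_force: 30.0
```

Converted, 3.7 cm / 75 = 0.0493, 0.05 cm / 75 = 0.0007.

>>> send_rows(plan=[[[0.0007,-0.0027,0.0067,0,0,0],[0.0007,-0.0027,0.02,0,0,0],[0.0007,-0.0027,0.0333,0,0,0],[0.0007,-0.0027,0.044,0,0,0],[0.0007,-0.0027,0.0493,0,0,0],[0.0007,-0.0027,0.0493,0,0,0],[0.0007,-0.0027,0.0493,0,0,0]]])

```text
clock: 6.95
tool_pos: [0.5772, -0.1514, 0.0791]
orientation: [-180.0, -0.1, -180.0]
force: [-0.1, -1.0, -1.5]
opening: 0.0577
gripper_force: 30.0
```

Converted, 1.7 cm / 75 = 0.0227, 1.5 cm / 75 = 0.02, -48 degrees / 120 = -0.4.

>>> send_rows(plan=[[[0,0,0.004,0,0,0],[0,0,0.0067,0,0,-0.05],[0,0,0.0093,0,0,-0.1083],[0,0,0.012,0,0,-0.1667],[0,0,0.0147,0,0,-0.225],[0,0,0.0173,0,0,-0.2833],[0,0,0.02,0,0,-0.3417],[0,0,0.0227,0,0,-0.4]]])

```text
clock: 7.62
tool_pos: [0.5798, -0.1512, 0.0639]
orientation: [-179.8, 0.2, -131.6]
force: [1.8, 4.0, 22.8]
opening: 0.0578
gripper_force: 30.0
```

Converted, 0.2 cm / 75 = 0.0027, 0.1 cm / 75 = 0.0013, -12 degrees / 120 = -0.1.

>>> send_rows(plan=[[[0,0,0.0013,0,0,-0.0583],[0,0,0.0027,0,0,-0.1],[0,0,0.0027,0,0,-0.1],[0,0,0.0027,0,0,-0.1]]])

```text
clock: 7.95
tool_pos: [0.5804, -0.1515, 0.064]
orientation: [-179.7, 0.1, -119.8]
force: [0.0, 1.9, 16.1]
opening: 0.0578
gripper_force: 30.0
```

>>> send_rows(plan=[[[0,0,0,0,0,0],[0,0,0,0,0,0],[0,0,0,0,0,0],[0,0,0,0,0,0]]], fingers=1)

```text
clock: 8.28
tool_pos: [0.5769, -0.1513, 0.0604]
orientation: [180.0, -0.0, -120.0]
force: [-0.5, 0.3, 0.0]
opening: 0.0792
gripper_force: 0.0
```

Converted, -16 cm / 75 = -0.2133, -13 cm / 75 = -0.1733, 47 degrees / 120 = 0.3917.

>>> send_rows(plan=[[[0,0,-0.0267,0,0,0],[0,0,-0.0667,0,0,0.0417],[0,0,-0.12,0,0,0.1],[0,0,-0.1733,0,0,0.1583],[0,0,-0.2133,0,0,0.2167],[0,0,-0.2133,0,0,0.275],[0,0,-0.2133,0,0,0.3333],[0,0,-0.2133,0,0,0.3917]]])

```text
clock: 8.95
tool_pos: [0.5772, -0.1513, 0.221]
orientation: [180.0, 0.0, -167.3]
force: [-0.6, 0.5, 0.2]
opening: 0.0877
gripper_force: 0.0
```

Converted, 13 degrees / 120 = 0.1083.

>>> send_rows(plan=[[[0,0,0,0,0,0.0583],[0,0,0,0,0,0.1083],[0,0,0,0,0,0.1083],[0,0,0,0,0,0.1083]]])

```text
clock: 9.28
tool_pos: [0.5771, -0.1514, 0.2202]
orientation: [180.0, -0.0, -179.8]
force: [0.2, -0.4, 0.5]
opening: 0.0875
gripper_force: 0.0
```

```bash
python3 st.py
python3 - <<'E'
from h import *
import pickle
from plant import ctrl
s=ctrl.snapshot("side");w=ctrl.snapshot("wrist");pickle.dump((s,w),open("p1.pkl","wb"))
u=proj(s,[[.578,-.151,.06]])[0];x,y=int(u[0]),int(u[1]);a=cv2.resize(s["img"][y-55:y+55,x-55:x+55],(440,440))
b=cv2.resize(w["img"][120:320,220:420],(350,350))
c=np.zeros((440,790,3),np.uint8);c[:,:440]=a;c[:350,440:]=b;cv2.imwrite("pics/p1.png",c[:,:,::-1])
print(x-55,y-55)
E
```

```text
{'clock': 9.2833, 'tool_pos': [0.5771, -0.1514, 0.2202], 'orientation': [179.9988, -0.0436, -179.7895], 'force': [0.2386, -0.4164, 0.5219], 'opening': 0.0875, 'gripper_force': 0.0}
303 126
```

View pics/p1.png

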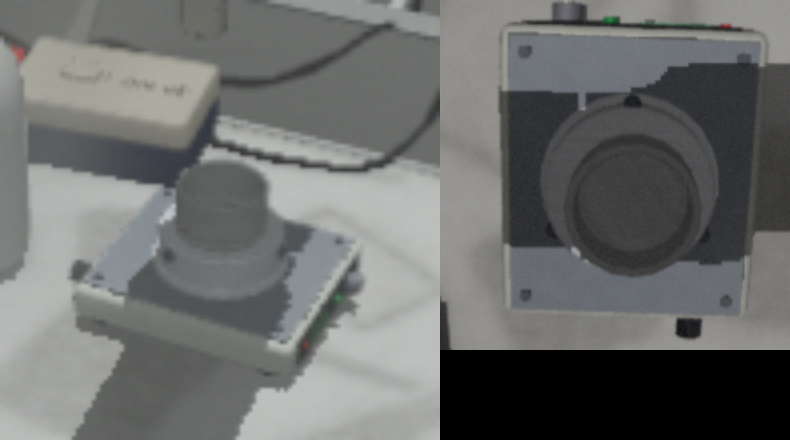

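The crops show the receiver standing upright and centred in the collar. I'll check its height numerically and measure where the rim is.

Run:
```python
from h import *
import pickle
s,w=pickle.load(open("p1.pkl","rb"))
for z in(.090,.094,.102):
    th=np.linspace(0,2*np.pi,60);q=proj(s,np.c_[.5775+.029*np.cos(th),-.151+.029*np.sin(th),np.full(60,z)]);print("side rim bbox",z,q.min(0).round(1),q.max(0).round(1))
    q=proj(w,np.c_[.5775+.029*np.cos(th),-.151+.029*np.sin(th),np.full(60,z)]);print("wrist rim bbox",z,q.min(0).round(1),q.max(0).round(1))
th=np.linspace(0,2*np.pi,60);q=proj(s,np.c_[.5775+.04*np.cos(th),-.151+.04*np.sin(th),np.full(60,.058)]);print("side collar bbox",q.min(0).round(1),q.max(0).round(1))
g=cv2.cvtColor(s["img"],cv2.COLOR_RGB2GRAY);print(g[160:205,358]);print(g[175,340:378]);print(g[188,330:385])
g=cv2.cvtColor(w["img"],cv2.COLOR_RGB2GRAY);print("w",g[232,270:390]);print(g[165:285,330])
```

```text
side rim bbox 0.09 [347.8 165. ] [371.2 178.1]
wrist rim bbox 0.09 [288.4 199.9] [368.2 277.1]
side rim bbox 0.094 [347.8 163.7] [371.3 176.7]
wrist rim bbox 0.094 [287.8 200.8] [368.7 279. ]
side rim bbox 0.102 [347.9 161. ] [371.5 173.9]
wrist rim bbox 0.102 [286.7 202.7] [369.8 282.8]
side collar bbox [343.1 173.2] [374.8 191.4]
[175 116  60 153 174 162 120  95  94  95  96  96  97  95  98  98  95  94
 102  96  96  95  97  97  97  96  93  95  95 106 109 117 111 114 113 114
 115 114 124 122 115  84  83  83  82]
[169 141 139 138 135 136 135  86  89  98  94  90  97 100  98  98  97  97
  98  97  97  99  95  92  92  92  90  92  93 115 172 189 188 188 188 188
 189 189]
[144 144 143 141 141 142 142 141 141 141 145 169 111 101  85  84 112 113
 113 111 111 110 110 104  97  94  94  95  95  94  94  95  97 101 103 111
 111 111 111 110 112 108  92  73  75  84  84  83 100 141 142 142 142 140
 141]
w [50 49 48 47 51 45 43 48 62 71 73 76 76 80 79 76 79 76 78 77 74 74 65 62
 67 66 60 48 44 60 58 60 62 64 67 66 67 63 66 65 62 66 57 68 65 64 62 67
 65 68 66 66 63 58 65 64 68 62 63 65 62 65 66 59 67 65 60 63 63 61 64 64
 66 64 58 62 59 66 62 63 63 65 67 66 67 62 65 62 58 63 61 58 49 55 62 64
 63 62 70 80 82 81 84 80 81 78 73 75 65 54 50 50 51 48 49 49 50 50 48 47]
[117 117 115 116 102  60  48  52  54  49  28  33  32  35  36  38  58  74
  78  78  82  80  80  79  79  83  83  83  81  79  75  66  58  52  50  49
  54  56  63  64  66  60  61  60  63  60  65  63  64  63  63  63  64  61
  64  64  62  63  62  64  63  61  61  65  62  54  62  62  66  64  63  64
  63  64  65  66  63  65  62  64  68  65  65  65  63  62  63  64  63  65
  60  70  66  66  73  67  64  63  59  57  53  50  48  49  49  50  50  47
  55  63  65  65  65  87 106 109 106 104 109 109]
```

The receiver is home: its rim's top edge is at side row 165.7, against 165.0 predicted for home and 161 for unseated. Next is the blue sieve.

Converted, 26.1 cm / 75 = 0.348, 24.8 cm / 75 = 0.3307.

>>> send_rows(plan=[[[0.024,0.0493,0,0,0,0],[0.0467,0.0987,0,0,0,0],[0.0707,0.148,0,0,0,0],[0.0933,0.1973,0,0,0,0],[0.116,0.2467,0.0267,0,0,0],[0.1387,0.2933,0.0533,0,0,0],[0.1547,0.3307,0.0867,0,0,0],[0.1627,0.348,0.1333,0,0,0]]])

```text
clock: 10.05
tool_pos: [0.4557, 0.113, 0.1223]
orientation: [179.8, 0.3, -179.7]
force: [1.1, 0.4, -0.2]
opening: 0.0877
gripper_force: 0.0
```

Converted, 11 cm / 75 = 0.1467, 10.4 cm / 75 = 0.1387.

>>> send_rows(plan=[[[0,0,0.0533,0,0,0],[0,0,0.0933,0,0,0],[0,0,0.12,0,0,0],[0,0,0.1387,0,0,0],[0,0,0.1467,0,0,0],[0,0,0.1467,0,0,0],[0,0,0.1467,0,0,0]]])

```text
clock: 10.63
tool_pos: [0.4555, 0.1097, 0.0109]
orientation: [-180.0, 0.0, -179.9]
force: [-0.3, -0.2, -0.4]
opening: 0.0878
gripper_force: 0.0
```

>>> send_rows(plan=[[[0,0,0,0,0,0],[0,0,0,0,0,0],[0,0,0,0,0,0],[0,0,0,0,0,0],[0,0,0,0,0,0],[0,0,0,0,0,0]]], fingers=0)

```text
clock: 11.13
tool_pos: [0.4554, 0.1097, 0.011]
orientation: [180.0, 0.0, -180.0]
force: [-1.4, 0.1, 5.2]
opening: 0.0579
gripper_force: 30.0
```

>>> send_rows(plan=[[[0,0,-0.0133,0,0,0],[0,0,-0.0533,0,0,0],[0,0,-0.1067,0,0,0],[0,0,-0.1467,0,0,0],[0,0,-0.1667,0,0,0],[0,0,-0.1733,0,0,0],[0,0,-0.1733,0,0,0],[0,0,-0.1733,0,0,0]]])

```text
clock: 11.8
tool_pos: [0.4546, 0.1094, 0.1398]
orientation: [-180.0, -0.0, -180.0]
force: [-0.3, 0.5, -0.8]
opening: 0.0576
gripper_force: 30.0
```

```bash
python3 st.py
python3 - <<'E'
from h import *
import pickle
from plant import ctrl
w=ctrl.snapshot("wrist");pickle.dump(w,open("b1.pkl","wb"));cv2.imwrite("pics/b1.png",w["img"][:,:,::-1])
E
```

```text
{'clock': 11.8, 'tool_pos': [0.4546, 0.1094, 0.1398], 'orientation': [-179.9967, -0.0474, -179.9951], 'force': [-0.2687, 0.5324, -0.8247], 'opening': 0.0576, 'gripper_force': 29.9999}
```

View pics/b1.png

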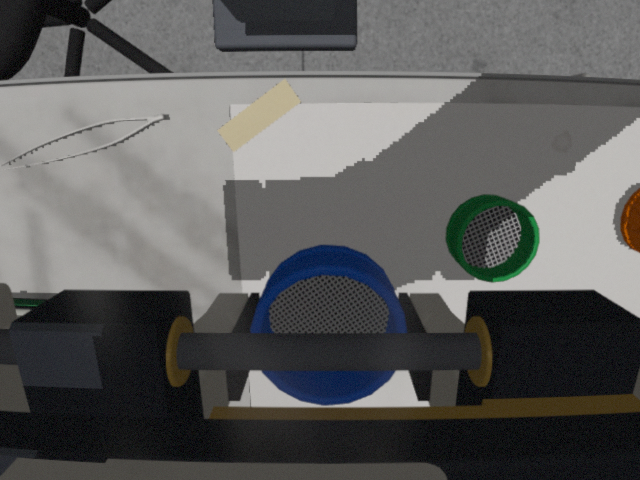

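The blue sieve is held level, with its rim centred near (330,325). I'll measure where it sits in the hand.

Run:
```python
from h import *
import pickle
w=pickle.load(open("b1.pkl","rb"))
k=blob(w,"blue",(330,325));print(cv2.boundingRect(k));z=.1653
q=np.array([onz(w,p,z)[:2] for p in cv2.convexHull(k).reshape(-1,2)]);print("tool .4546 .1094; rim x range",q.min(0),q.max(0))
print("far edge centre",q[:,0].max()-.029, "y mid",(q[:,1].min()+q[:,1].max())/2)
g=blob(w,"green",(492,237));print("green",farfit(w,g,.036,.029))
```

```text
(250, 245, 158, 89)
tool .4546 .1094; rim x range [0.41632571 0.08184341] [0.44896197 0.13798026]
far edge centre 0.4199619720696616 y mid 0.10991183488587762
green (array([0.4489, 0.2225]), 16, np.float64(0.00022))
```

Run:
```python
from h import *
import pickle
w=pickle.load(open("b1.pkl","rb"))
for r in(402.5,404):print(onz(w,(328,r),.1653)-[.029,0,0])
h=cv2.cvtColor(w["img"],cv2.COLOR_RGB2HSV);print(h[385:412,328].tolist())
```

```text
[0.44925236 0.1097284  0.1653    ]
[0.44993056 0.10972828 0.1653    ]
[[109, 208, 71], [111, 184, 75], [114, 172, 71], [110, 180, 75], [109, 197, 75], [109, 186, 74], [113, 162, 74], [111, 194, 71], [110, 179, 74], [111, 181, 69], [110, 182, 77], [111, 195, 76], [110, 190, 78], [111, 179, 87], [113, 170, 90], [113, 174, 91], [110, 186, 92], [111, 176, 90], [108, 203, 84], [109, 120, 96], [113, 25, 134], [8, 6, 167], [18, 34, 127], [18, 99, 77], [23, 141, 67], [17, 129, 69], [19, 128, 68]]
```

Converted, -26 cm / 75 = -0.3467, -24.5 cm / 75 = -0.3267.

>>> send_rows(plan=[[[-0.024,-0.0493,0,0,0,0],[-0.0467,-0.0987,0,0,0,0],[-0.0707,-0.148,0,0,0,0],[-0.0933,-0.1973,0,0,0,0],[-0.116,-0.2467,0,0,0,0],[-0.1387,-0.2933,0,0,0,0],[-0.1533,-0.3267,0,0,0,0],[-0.164,-0.3467,0,0,0,0]]])

```text
clock: 12.52
tool_pos: [0.578, -0.1533, 0.1378]
orientation: [-180.0, -0.2, 179.9]
force: [0.2, 0.5, -1.1]
opening: 0.0576
gripper_force: 30.0
```

>>> send_rows(plan=[[[0,0,0,0,0,0],[0,0,0,0,0,0],[0,0,0,0,0,0],[0,0,0,0,0,0]]])

```text
clock: 12.85
tool_pos: [0.5776, -0.1495, 0.1397]
orientation: [180.0, -0.1, -179.9]
force: [0.6, -0.6, -1.4]
opening: 0.0577
gripper_force: 30.0
```

```bash
python3 st.py
python3 - <<'E'
from h import *
import pickle
from plant import ctrl
s=ctrl.snapshot("side");pickle.dump(s,open("b2.pkl","wb"))
u=proj(s,[[.578,-.151,.13]])[0];x,y=int(u[0]),int(u[1]);a=cv2.resize(s["img"][y-60:y+80,x-70:x+70],(560,560),interpolation=cv2.INTER_NEAREST)
cv2.imwrite("pics/b2.png",a[:,:,::-1]);print(x-70,y-60)
k=blob(s,"blue",(u[0],u[1]));print(cv2.boundingRect(k));b=cv2.convexHull(k).reshape(-1,2);print(b.tolist())
for z in(.138,.156):print(proj(s,[[.5776,-.1495,z]]))
E
```

```text
{'clock': 12.85, 'tool_pos': [0.5776, -0.1495, 0.1397], 'orientation': [179.9932, -0.0869, -179.9309], 'force': [0.6207, -0.5663, -1.3952], 'opening': 0.0577, 'gripper_force': 29.9999}
290 97
(360, 143, 13, 19)
[[370, 143], [372, 145], [372, 148], [371, 157], [370, 159], [368, 160], [365, 161], [360, 161], [360, 152], [365, 145], [368, 143]]
[[360.09773069 154.92125619]]
[[360.43345892 148.37142163]]
```

View pics/b2.png

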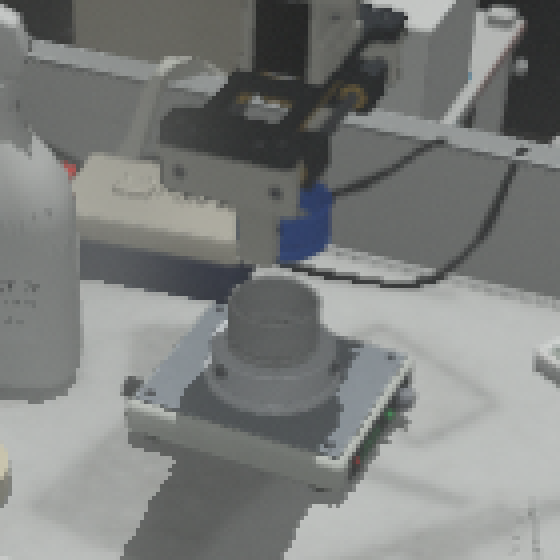

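The side crop shows the blue sieve's right edge at column 372.8 and the receiver spanning 347–370.3. So the sieve sits about 2–3 mm toward −x of the TCP, and I shift +x before lowering.

Converted, 4.2 cm / 75 = 0.056, 4.1 cm / 75 = 0.0547.

>>> send_rows(plan=[[[-0.004,-0.0013,0.0133,0,0,0],[-0.004,-0.0013,0.0293,0,0,0],[-0.004,-0.0013,0.0427,0,0,0],[-0.004,-0.0013,0.0507,0,0,0],[-0.004,-0.0013,0.0547,0,0,0],[-0.004,-0.0013,0.056,0,0,0],[-0.004,-0.0013,0.056,0,0,0]]])

```text
clock: 13.48
tool_pos: [0.5814, -0.1513, 0.0984]
orientation: [-180.0, -0.0, -180.0]
force: [-0.2, 0.6, 0.0]
opening: 0.0574
gripper_force: 30.0
```

Converted, 0.4 cm / 75 = 0.0053, 0.3 cm / 75 = 0.004.

>>> send_rows(plan=[[[0,0,0.0013,0,0,0],[0,0,0.0027,0,0,0],[0,0,0.004,0,0,0],[0,0,0.0053,0,0,0],[0,0,0.0053,0,0,0]]])

```text
clock: 13.9
tool_pos: [0.5812, -0.1514, 0.0945]
orientation: [180.0, -0.0, -180.0]
force: [-1.5, 0.2, -0.6]
opening: 0.0574
gripper_force: 30.0
```

Converted, 0.2 cm / 75 = 0.0027, 0.1 cm / 75 = 0.0013.

>>> send_rows(plan=[[[0,0,0.0013,0,0,0],[0,0,0.0027,0,0,0],[0,0,0.0027,0,0,0]]])

```text
clock: 14.15
tool_pos: [0.5817, -0.1514, 0.093]
orientation: [-180.0, 0.0, -180.0]
force: [-0.5, 0.1, 2.9]
opening: 0.0576
gripper_force: 30.0
```

>>> send_rows(plan=[[[0,0,0,0,0,0],[0,0,0,0,0,0],[0,0,0,0,0,0],[0,0,0,0,0,0]]], fingers=1)

```text
clock: 14.48
tool_pos: [0.5812, -0.1513, 0.0924]
orientation: [180.0, -0.0, -180.0]
force: [-0.6, 0.0, -0.3]
opening: 0.0785
gripper_force: 0.0
```

Converted, -13 cm / 75 = -0.1733, -11 cm / 75 = -0.1467.

>>> send_rows(plan=[[[0,0,-0.0133,0,0,0],[0,0,-0.0533,0,0,0],[0,0,-0.1067,0,0,0],[0,0,-0.1467,0,0,0],[0,0,-0.1733,0,0,0],[0,0,-0.1733,0,0,0],[0,0,-0.1733,0,0,0],[0,0,-0.1733,0,0,0]]])

```text
clock: 15.15
tool_pos: [0.5809, -0.1512, 0.2224]
orientation: [180.0, -0.0, -180.0]
force: [-0.5, -0.5, 0.1]
opening: 0.0874
gripper_force: 0.0
```

```bash
python3 st.py
python3 - <<'E'
from h import *
import pickle
from plant import ctrl
s=ctrl.snapshot("side");w=ctrl.snapshot("wrist");pickle.dump((s,w),open("b3.pkl","wb"))
c=np.zeros((440,790,3),np.uint8);c[:,:440]=cv2.resize(s["img"][110:220,303:413],(440,440),interpolation=0);c[:350,440:]=cv2.resize(w["img"][150:350,230:430],(350,350))
cv2.imwrite("pics/b3.png",c[:,:,::-1])
k=blob(s,"blue",(359,160));print("side",cv2.boundingRect(k));k=blob(w,"blue",(328,240));print("wrist",cv2.boundingRect(k))
th=np.linspace(0,2*np.pi,60)
for z in(.118,.124):
    for n,i in(("side",s),("wrist",w)):
        q=proj(i,np.c_[.5780+.029*np.cos(th),-.1505+.029*np.sin(th),np.full(60,z)]);print(n,z,q.min(0).round(1),q.max(0).round(1))
E
```

```text
{'clock': 15.15, 'tool_pos': [0.5809, -0.1512, 0.2224], 'orientation': [179.9779, -0.0149, -179.9881], 'force': [-0.4942, -0.5499, 0.1214], 'opening': 0.0874, 'gripper_force': 0.0}
side (347, 156, 24, 22)
wrist (286, 199, 86, 88)
side 0.118 [347.8 155.5] [371.7 168.4]
wrist 0.118 [285. 202.] [372.5 286.3]
side 0.124 [347.9 153.4] [371.8 166.2]
wrist 0.124 [284.1 203.5] [373.5 289.6]
```

View pics/b3.png

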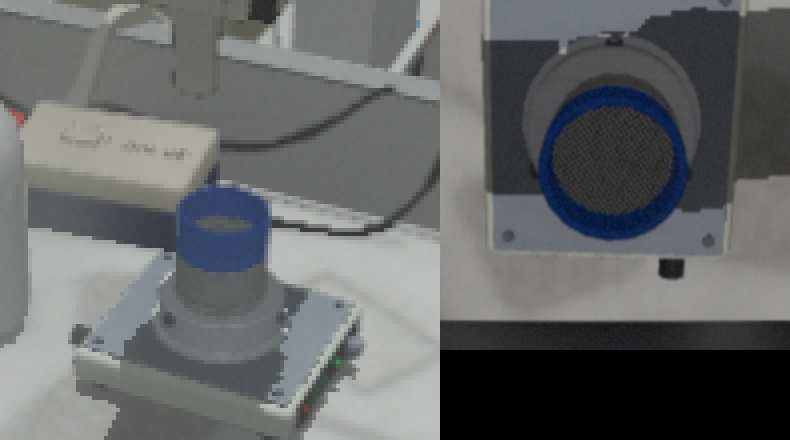

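Blue is home: the side view puts its rim top at row 156 (155.5 predicted), and the wrist view centres it at about (.5785, −.1503). Now the green sieve.

Converted, 29.6 cm / 75 = 0.3947, 25.9 cm / 75 = 0.3453.

>>> send_rows(plan=[[[0.0173,0.0493,0,0,0,0],[0.0347,0.0987,0,0,0,0],[0.052,0.148,0,0,0,0],[0.0693,0.1973,0,0,0,0],[0.0867,0.2467,0,0,0,0],[0.104,0.296,0,0,0,0],[0.1213,0.3453,0,0,0,0],[0.1387,0.3947,0,0,0,0]]])

```text
clock: 15.92
tool_pos: [0.4758, 0.1459, 0.2218]
orientation: [-179.9, -0.1, -180.0]
force: [0.4, 1.0, 0.9]
opening: 0.0879
gripper_force: 0.0
```

Converted, 13 cm / 75 = 0.1733, 12 cm / 75 = 0.16.

>>> send_rows(plan=[[[0.0173,0.0467,0.0133,0,0,0],[0.0293,0.08,0.04,0,0,0],[0.036,0.0987,0.08,0,0,0],[0.0373,0.104,0.1267,0,0,0],[0.0373,0.104,0.16,0,0,0],[0.0373,0.104,0.1733,0,0,0],[0.0373,0.104,0.1733,0,0,0]]])

```text
clock: 16.5
tool_pos: [0.4476, 0.2211, 0.0898]
orientation: [-179.7, -0.3, -180.0]
force: [-0.2, -0.2, 0.3]
opening: 0.0876
gripper_force: 0.0
```

```bash
python3 st.py
python3 - <<'E'
from h import *
import pickle
from plant import ctrl
w=ctrl.snapshot("wrist");pickle.dump(w,open("g2.pkl","wb"))
m=colmask(w,"green");p=cv2.findNonZero(m);print(cv2.boundingRect(p))
k=cv2.convexHull(p);print(farfit(w,k,.036,.029));q=np.array([onz(w,a,.036)[:2] for a in k.reshape(-1,2)]);print(q.min(0),q.max(0))
E
```

```text
{'clock': 16.5, 'tool_pos': [0.4476, 0.2211, 0.0898], 'orientation': [-179.7327, -0.2508, -179.9718], 'force': [-0.2326, -0.1976, 0.3381], 'opening': 0.0876, 'gripper_force': 0.0}
(24, 3, 521, 442)
(array([0.5437, 0.208 ]), 5, np.float64(0.06711))
[0.31143862 0.0378453 ] [0.56109489 0.349244  ]
```

Run:
```python
from h import *
import pickle
w=pickle.load(open("g2.pkl","rb"))
m=colmask(w,"green");n,l,st,c=cv2.connectedComponentsWithStats(m);i=[j for j in range(1,n) if st[j,4]>300];print(st[i],c[i])
p=cv2.findNonZero(np.isin(l,i).astype(np.uint8));k=cv2.convexHull(p);print(farfit(w,k,.036,.029));q=np.array([onz(w,a,.036)[:2] for a in k.reshape(-1,2)]);print(q.min(0),q.max(0))
```

```text
[[ 282  218  104  107 4085]] [[333.7870257  274.82815177]]
(array([0.4482, 0.2242]), 20, np.float64(0.00025))
[0.41617796 0.19595643] [0.47731876 0.25240363]
```

Converted, 8.1 cm / 75 = 0.108, 7.6 cm / 75 = 0.1013.

>>> send_rows(plan=[[[0,0.0027,0.0267,0,0,0],[0,0.0027,0.06,0,0,0],[0,0.0027,0.0867,0,0,0],[0,0.0027,0.1013,0,0,0],[0,0.0027,0.108,0,0,0],[0,0.0027,0.108,0,0,0],[0,0.0027,0.108,0,0,0]]])

```text
clock: 17.13
tool_pos: [0.4501, 0.2252, 0.0128]
orientation: [179.9, 0.1, -180.0]
force: [0.2, 0.8, -0.7]
opening: 0.0873
gripper_force: 0.0
```

>>> send_rows(plan=[[[0,0,0,0,0,0],[0,0,0,0,0,0],[0,0,0,0,0,0],[0,0,0,0,0,0],[0,0,0,0,0,0],[0,0,0,0,0,0]]], fingers=0)

```text
clock: 17.63
tool_pos: [0.4493, 0.2248, 0.0119]
orientation: [180.0, 0.0, -180.0]
force: [0.4, 0.1, 3.9]
opening: 0.0579
gripper_force: 30.0
```

Converted, -16 cm / 75 = -0.2133, -15 cm / 75 = -0.2.

>>> send_rows(plan=[[[0,0,-0.0133,0,0,0],[0,0,-0.0533,0,0,0],[0,0,-0.1067,0,0,0],[0,0,-0.16,0,0,0],[0,0,-0.2,0,0,0],[0,0,-0.2133,0,0,0],[0,0,-0.2133,0,0,0],[0,0,-0.2133,0,0,0]]])

```text
clock: 18.3
tool_pos: [0.4489, 0.2246, 0.1715]
orientation: [179.9, 0.0, -180.0]
force: [-0.5, -0.3, -1.6]
opening: 0.0578
gripper_force: 30.0
```

```bash
python3 st.py
```

```text
{'clock': 18.3, 'tool_pos': [0.4489, 0.2246, 0.1715], 'orientation': [179.946, 0.0068, -179.993], 'force': [-0.4514, -0.2655, -1.5566], 'opening': 0.0578, 'gripper_force': 29.9999}
```

Converted, -29.6 cm / 75 = -0.3947, -25.9 cm / 75 = -0.3453.

>>> send_rows(plan=[[[-0.0173,-0.0493,0,0,0,0],[-0.0347,-0.0987,0,0,0,0],[-0.052,-0.148,0,0,0,0],[-0.0693,-0.1973,0,0,0,0],[-0.0867,-0.2467,0,0,0,0],[-0.104,-0.296,0,0,0,0],[-0.1213,-0.3453,0,0,0,0],[-0.1387,-0.3947,0,0,0,0]]])

```text
clock: 18.97
tool_pos: [0.5524, -0.0733, 0.1692]
orientation: [-180.0, -0.2, -180.0]
force: [0.2, 1.4, -0.9]
opening: 0.0575
gripper_force: 30.0
```

Converted, -7.9 cm / 75 = -0.1053, -7.5 cm / 75 = -0.1.

>>> send_rows(plan=[[[-0.0173,-0.0467,0,0,0,0],[-0.0293,-0.0827,0,0,0,0],[-0.0347,-0.1,0,0,0,0],[-0.036,-0.1053,0,0,0,0],[-0.036,-0.1053,0,0,0,0],[-0.036,-0.1053,0,0,0,0],[-0.036,-0.1053,0,0,0,0],[-0.036,-0.1053,0,0,0,0]]])

```text
clock: 19.63
tool_pos: [0.5801, -0.1491, 0.1716]
orientation: [180.0, -0.0, -179.9]
force: [0.1, 0.1, -0.3]
opening: 0.0575
gripper_force: 30.0
```

```bash
python3 st.py
python3 - <<'E'
from h import *
import pickle
from plant import ctrl
s=ctrl.snapshot("side");pickle.dump(s,open("g3.pkl","wb"));o=ctrl.get_obs();P=o["tool_pos"]
for c,z in(("green",P[2]+.01),("blue",.105)):
    m=colmask(s,c);m[:100]=0;m[:,:330]=0;m[:,400:]=0;m[200:]=0;x,y,a,b=cv2.boundingRect(cv2.findNonZero(m));print(c,(x,y,a,b))
    v=np.array([-.428,.904])
    print(" mid col of tower est / TCP:",proj(s,[[.5785,-.1503,z]])[0],proj(s,[[P[0],P[1],z]])[0], "edges",[(proj(s,[[.5785-.029*.904*k,-.1503-.029*.428*k,z]])[0,0]).round(1) for k in(-1,1)])
E
```

```text
{'clock': 19.6333, 'tool_pos': [0.5801, -0.1491, 0.1716], 'orientation': [179.9899, -0.0007, -179.887], 'force': [0.1335, 0.0938, -0.3185], 'opening': 0.0575, 'gripper_force': 29.9998}
green (347, 131, 41, 69)
 mid col of tower est / TCP: [360.6924704  138.50119803] [359.81260885 138.56872745] edges [np.float64(348.3), np.float64(373.1)]
blue (347, 156, 24, 22)
 mid col of tower est / TCP: [359.27742856 166.31785445] [358.4381878  166.38871315] edges [np.float64(347.5), np.float64(371.1)]
```

Run:
```python
from h import *
import pickle
s=pickle.load(open("g3.pkl","rb"))
m=colmask(s,"green");n,l,st,c=cv2.connectedComponentsWithStats(m);print([x.tolist() for x in st[1:] if x[4]>15 and 320<x[0]<410 and x[1]<210])
g=s["img"];print(g[138,362:378].tolist());print(g[166,343:351].tolist(),g[166,367:375].tolist())
```

```text
[[359, 131, 12, 19, 149]]
[[91, 93, 89], [74, 80, 77], [66, 77, 69], [60, 81, 65], [53, 85, 61], [50, 84, 58], [49, 82, 57], [51, 83, 59], [49, 78, 56], [74, 88, 77], [105, 107, 105], [106, 108, 106], [104, 108, 105], [105, 107, 105], [106, 108, 106], [105, 107, 105]]
[[56, 59, 69], [58, 62, 71], [57, 60, 70], [59, 63, 77], [70, 83, 108], [52, 63, 96], [53, 66, 100], [54, 68, 106]] [[52, 66, 104], [52, 66, 104], [58, 72, 103], [70, 82, 105], [57, 57, 57], [55, 57, 57], [57, 58, 59], [57, 58, 58]]
```

Converted, 4.5 cm / 75 = 0.06, -0.15 cm / 75 = -0.002.

>>> send_rows(plan=[[[0.002,-0.002,0.0133,0,0,0],[0.002,-0.002,0.0307,0,0,0],[0.002,-0.002,0.0453,0,0,0],[0.002,-0.002,0.0547,0,0,0],[0.002,-0.002,0.0587,0,0,0],[0.002,-0.002,0.06,0,0,0],[0.002,-0.002,0.06,0,0,0]]])

```text
clock: 20.27
tool_pos: [0.5789, -0.1518, 0.1264]
orientation: [-180.0, -0.0, -180.0]
force: [-0.1, -0.8, -0.2]
opening: 0.0578
gripper_force: 30.0
```

>>> send_rows(plan=[[[0,0,0.0013,0,0,0],[0,0,0.0027,0,0,0],[0,0,0.004,0,0,0],[0,0,0.0053,0,0,0],[0,0,0.0053,0,0,0]]])

```text
clock: 20.68
tool_pos: [0.5788, -0.1518, 0.1225]
orientation: [180.0, 0.0, -180.0]
force: [0.3, -0.1, 0.1]
opening: 0.0579
gripper_force: 30.0
```

>>> send_rows(plan=[[[0,0,0.0013,0,0,0],[0,0,0.002,0,0,0],[0,0,0.002,0,0,0]]])

```text
clock: 20.93
tool_pos: [0.579, -0.1519, 0.1219]
orientation: [-180.0, 0.0, -180.0]
force: [-1.5, 1.3, 4.9]
opening: 0.0577
gripper_force: 30.0
```

>>> send_rows(plan=[[[0,0,0,0,0,0],[0,0,0,0,0,0],[0,0,0,0,0,0],[0,0,0,0,0,0]]], fingers=1)

```text
clock: 21.27
tool_pos: [0.5788, -0.1518, 0.121]
orientation: [-180.0, -0.0, -180.0]
force: [0.2, 0.3, -0.0]
opening: 0.0789
gripper_force: 0.0
```

Converted, -12 cm / 75 = -0.16, -11 cm / 75 = -0.1467.

>>> send_rows(plan=[[[0,0,-0.0133,0,0,0],[0,0,-0.0533,0,0,0],[0,0,-0.1067,0,0,0],[0,0,-0.1467,0,0,0],[0,0,-0.16,0,0,0],[0,0,-0.16,0,0,0],[0,0,-0.16,0,0,0]]])

```text
clock: 21.85
tool_pos: [0.579, -0.1517, 0.242]
orientation: [180.0, 0.1, -180.0]
force: [-0.4, -0.3, -0.5]
opening: 0.0877
gripper_force: 0.0
```

```bash
python3 st.py
python3 - <<'E'
from h import *
import pickle
from plant import ctrl
s=ctrl.snapshot("side");w=ctrl.snapshot("wrist");pickle.dump((s,w),open("g4.pkl","wb"))
th=np.linspace(0,2*np.pi,60)
for n,i,uv in(("side",s,(359,150)),("wrist",w,(328,240))):
    m=colmask(i,"green");k,l,st,c=cv2.connectedComponentsWithStats(m);print(n,[x.tolist() for x in st[1:] if x[4]>100])
    q=proj(i,np.c_[.5780+.029*np.cos(th),-.1505+.029*np.sin(th),np.full(60,.146)]);print(q.min(0).round(1),q.max(0).round(1))
E
```

```text
{'clock': 21.85, 'tool_pos': [0.579, -0.1517, 0.242], 'orientation': [179.978, 0.1009, -179.9842], 'force': [-0.4214, -0.3488, -0.4751], 'opening': 0.0877, 'gripper_force': 0.0}
side [[348, 146, 23, 22, 383]]
[348.1 145.6] [372.4 158.3]
wrist [[284, 205, 89, 91, 2806]]
[284.3 207.8] [374.6 294.4]
```

Converted, 31.2 cm / 75 = 0.416, 27.3 cm / 75 = 0.364.

>>> send_rows(plan=[[[0.0147,0.052,0,0,0,0],[0.0293,0.104,0,0,0,0],[0.044,0.156,0,0,0,0],[0.0587,0.208,0,0,0,0],[0.0733,0.26,0,0,0,0],[0.088,0.312,0,0,0,0],[0.1027,0.364,0,0,0,0],[0.1173,0.416,0,0,0,0]]])

```text
clock: 22.62
tool_pos: [0.4892, 0.1615, 0.2399]
orientation: [-179.9, -0.1, -180.0]
force: [1.5, 0.8, 0.6]
opening: 0.0877
gripper_force: 0.0
```

>>> send_rows(plan=[[[0.0147,0.052,0.0133,0,0,0],[0.0293,0.104,0.04,0,0,0],[0.044,0.156,0.0667,0,0,0],[0.0573,0.2053,0.0933,0,0,0],[0.0667,0.24,0.1267,0,0,0],[0.0707,0.256,0.1667,0,0,0],[0.0707,0.2587,0.1933,0,0,0],[0.0707,0.2587,0.2027,0,0,0]]])

```text
clock: 23.28
tool_pos: [0.4352, 0.3528, 0.0841]
orientation: [-179.6, -0.3, -179.9]
force: [-0.7, -0.4, -0.1]
opening: 0.0879
gripper_force: 0.0
```

>>> send_rows(plan=[[[0,0,0,0,0,0],[0,0,0,0,0,0],[0,0,0,0,0,0],[0,0,0,0,0,0]]])

```text
clock: 23.62
tool_pos: [0.4384, 0.3543, 0.0907]
orientation: [179.9, 0.1, 180.0]
force: [0.4, -0.2, -0.3]
opening: 0.0875
gripper_force: 0.0
```

```bash
python3 st.py
python3 - <<'E'
from h import *
import pickle
from plant import ctrl
w=ctrl.snapshot("wrist");pickle.dump(w,open("o2.pkl","wb"));cv2.imwrite("pics/o2.png",w["img"][:,:,::-1])
m=cv2.morphologyEx(colmask(w,"orange"),cv2.MORPH_CLOSE,np.ones((5,5)));n,l,st,c=cv2.connectedComponentsWithStats(m);i=[j for j in range(1,n) if st[j,4]>200];print(st[i],c[i])
for j in i:
    k=cv2.convexHull(cv2.findNonZero((l==j).astype(np.uint8)));print(farfit(w,k,.036,.029));q=np.array([onz(w,a,.036)[:2] for a in k.reshape(-1,2)]);print(q.min(0),q.max(0))
E
```

```text
{'clock': 23.6167, 'tool_pos': [0.4384, 0.3543, 0.0907], 'orientation': [179.881, 0.0863, 179.9827], 'force': [0.4313, -0.2482, -0.3093], 'opening': 0.0875, 'gripper_force': 0.0}
[[ 282  212  104  106 2086]] [[334.02157239 261.33029722]]
(array([0.4357, 0.3578]), 17, np.float64(0.00016))
[0.4042789  0.32943618] [0.46465137 0.3858741 ]
```

Converted, 7.9 cm / 75 = 0.1053, 0.15 cm / 75 = 0.002.

>>> send_rows(plan=[[[0.002,0.004,0.0267,0,0,0],[0.002,0.004,0.06,0,0,0],[0.002,0.004,0.0867,0,0,0],[0.002,0.004,0.1,0,0,0],[0.002,0.004,0.1053,0,0,0],[0.002,0.004,0.1053,0,0,0],[0.002,0.004,0.1053,0,0,0]]])

```text
clock: 24.25
tool_pos: [0.4367, 0.3577, 0.0111]
orientation: [179.9, 0.1, -180.0]
force: [-0.5, 0.8, 0.0]
opening: 0.0878
gripper_force: 0.0
```

>>> send_rows(plan=[[[0,0,0,0,0,0],[0,0,0,0,0,0],[0,0,0,0,0,0],[0,0,0,0,0,0],[0,0,0,0,0,0],[0,0,0,0,0,0]]], fingers=0)

```text
clock: 24.75
tool_pos: [0.4362, 0.3573, 0.0104]
orientation: [180.0, 0.0, -180.0]
force: [-0.9, -0.2, 2.3]
opening: 0.058
gripper_force: 30.0
```

Converted, -19.5 cm / 75 = -0.26, -18.5 cm / 75 = -0.2467.

>>> send_rows(plan=[[[0,0,-0.0133,0,0,0],[0,0,-0.0533,0,0,0],[0,0,-0.1067,0,0,0],[0,0,-0.16,0,0,0],[0,0,-0.2133,0,0,0],[0,0,-0.2467,0,0,0],[0,0,-0.26,0,0,0],[0,0,-0.26,0,0,0]]])

```text
clock: 25.42
tool_pos: [0.4369, 0.3581, 0.2088]
orientation: [179.7, 0.2, -180.0]
force: [0.6, 0.2, -1.0]
opening: 0.0577
gripper_force: 30.0
```

```bash
python3 st.py
```

```text
{'clock': 25.4167, 'tool_pos': [0.4369, 0.3581, 0.2088], 'orientation': [179.7283, 0.1961, -179.9624], 'force': [0.5828, 0.1961, -1.0129], 'opening': 0.0577, 'gripper_force': 29.9999}
```

Converted, -31.2 cm / 75 = -0.416, -27.3 cm / 75 = -0.364.

>>> send_rows(plan=[[[-0.0147,-0.052,0,0,0,0],[-0.0293,-0.104,0,0,0,0],[-0.044,-0.156,0,0,0,0],[-0.0587,-0.208,0,0,0,0],[-0.0733,-0.26,0,0,0,0],[-0.088,-0.312,0,0,0,0],[-0.1027,-0.364,0,0,0,0],[-0.1173,-0.416,0,0,0,0]]])

```text
clock: 26.08
tool_pos: [0.5233, 0.043, 0.2036]
orientation: [-180.0, -0.1, -180.0]
force: [0.7, 0.5, -1.9]
opening: 0.0575
gripper_force: 30.0
```

Converted, -19.7 cm / 75 = -0.2627, -19.4 cm / 75 = -0.2587.

>>> send_rows(plan=[[[-0.0147,-0.052,0,0,0,0],[-0.0293,-0.104,0,0,0,0],[-0.044,-0.156,0,0,0,0],[-0.0573,-0.2053,0,0,0,0],[-0.0667,-0.24,0,0,0,0],[-0.072,-0.2587,0,0,0,0],[-0.0733,-0.2627,0,0,0,0],[-0.0733,-0.2627,0,0,0,0]]])

```text
clock: 26.75
tool_pos: [0.5784, -0.1528, 0.203]
orientation: [180.0, -0.2, 179.9]
force: [-0.4, 0.2, -1.1]
opening: 0.0576
gripper_force: 30.0
```

Converted, 1.5 cm / 75 = 0.02, 1 cm / 75 = 0.0133.

>>> send_rows(plan=[[[0,0,0.004,0,0,0],[0,0,0.0133,0,0,0],[0,0,0.02,0,0,0],[0,0,0.02,0,0,0],[0,0,0.02,0,0,0]]])

```text
clock: 27.17
tool_pos: [0.579, -0.1511, 0.1896]
orientation: [-180.0, -0.1, -179.9]
force: [0.3, -0.4, 0.2]
opening: 0.0576
gripper_force: 30.0
```

```bash
python3 st.py
python3 - <<'E'
from h import *
import pickle
from plant import ctrl
s=ctrl.snapshot("side");pickle.dump(s,open("o3.pkl","wb"));o=ctrl.get_obs();P=o["tool_pos"];z=P[2]+.01
for c in("orange","green"):
    n,l,st,_=cv2.connectedComponentsWithStats(colmask(s,c));print(c,[x.tolist() for x in st[1:] if x[4]>30 and 320<x[0]<410 and x[1]<210])
print("TCP",proj(s,[[P[0],P[1],z]])[0]);r=int(proj(s,[[P[0],P[1],z]])[0,1]);print(r,s["img"][r,364:380].tolist())
for zz in(z,.13):print([(proj(s,[[.579-.029*.904*k,-.151-.029*.428*k,zz]])[0,0]).round(1) for k in(-1,0,1)])
E
```

```text
{'clock': 27.1667, 'tool_pos': [0.579, -0.1511, 0.1896], 'orientation': [-179.9987, -0.057, -179.9133], 'force': [0.2836, -0.44, 0.1581], 'opening': 0.0576, 'gripper_force': 30.0}
orange [[361, 123, 11, 20, 150]]
green [[348, 146, 23, 22, 386]]
TCP [360.8884816  131.25923836]
131 [[111, 80, 59], [108, 74, 53], [114, 72, 48], [121, 75, 46], [121, 75, 47], [116, 72, 47], [112, 69, 46], [110, 70, 46], [106, 86, 75], [104, 106, 104], [107, 108, 107], [106, 107, 106], [105, 107, 105], [104, 106, 105], [105, 107, 105], [105, 107, 106]]
[np.float64(348.4), np.float64(361.0), np.float64(373.5)]
[np.float64(347.6), np.float64(359.6), np.float64(371.6)]
```

Converted, 3.65 cm / 75 = 0.0487, 3.5 cm / 75 = 0.0467.

>>> send_rows(plan=[[[0.0013,0,0.0133,0,0,0],[0.0013,0,0.028,0,0,0],[0.0013,0,0.04,0,0,0],[0.0013,0,0.0467,0,0,0],[0.0013,0,0.0487,0,0,0],[0.0013,0,0.0487,0,0,0]]])

```text
clock: 27.72
tool_pos: [0.578, -0.1519, 0.1527]
orientation: [-180.0, -0.1, -180.0]
force: [0.4, 0.1, -0.6]
opening: 0.0582
gripper_force: 30.0
```

Converted, 0.4 cm / 75 = 0.0053, 0.3 cm / 75 = 0.004.

>>> send_rows(plan=[[[0,0,0.0013,0,0,0],[0,0,0.0027,0,0,0],[0,0,0.004,0,0,0],[0,0,0.0053,0,0,0],[0,0,0.0053,0,0,0]]])

```text
clock: 28.13
tool_pos: [0.5783, -0.1518, 0.1495]
orientation: [180.0, 0.0, -180.0]
force: [-0.2, 0.0, -0.1]
opening: 0.0578
gripper_force: 30.0
```

Converted, 0.15 cm / 75 = 0.002, 0.1 cm / 75 = 0.0013.

>>> send_rows(plan=[[[0,0,0.0013,0,0,0],[0,0,0.002,0,0,0],[0,0,0.002,0,0,0]]])

```text
clock: 28.38
tool_pos: [0.5785, -0.1519, 0.1484]
orientation: [-180.0, 0.0, -180.0]
force: [-0.4, -0.4, 1.4]
opening: 0.0576
gripper_force: 30.0
```

>>> send_rows(plan=[[[0,0,0,0,0,0],[0,0,0,0,0,0],[0,0,0,0,0,0],[0,0,0,0,0,0]]], fingers=1)

```text
clock: 28.72
tool_pos: [0.5783, -0.1518, 0.148]
orientation: [180.0, -0.0, -180.0]
force: [0.1, 0.1, 0.8]
opening: 0.0787
gripper_force: 0.0
```

>>> send_rows(plan=[[[0,0,-0.0133,0,0,0],[0,0,-0.0533,0,0,0],[0,0,-0.1067,0,0,0],[0,0,-0.1467,0,0,0],[0,0,-0.16,0,0,0],[0,0,-0.16,0,0,0],[0,0,-0.16,0,0,0]]])

```text
clock: 29.3
tool_pos: [0.5784, -0.1517, 0.269]
orientation: [180.0, 0.1, -180.0]
force: [0.5, 0.5, -1.5]
opening: 0.0874
gripper_force: 0.0
```

```bash
python3 st.py
python3 - <<'E'
from h import *
import pickle
from plant import ctrl
s=ctrl.snapshot("side");w=ctrl.snapshot("wrist");pickle.dump((s,w),open("o4.pkl","wb"))
th=np.linspace(0,2*np.pi,60)
for n,i in(("side",s),("wrist",w)):
    k,l,st,c=cv2.connectedComponentsWithStats(colmask(i,"orange"));print(n,[x.tolist() for x in st[1:] if x[4]>100])
    q=proj(i,np.c_[.5785+.029*np.cos(th),-.1510+.029*np.sin(th),np.full(60,.174)]);print(q.min(0).round(1),q.max(0).round(1))
E
```

```text
{'clock': 29.3, 'tool_pos': [0.5784, -0.1517, 0.269], 'orientation': [179.9759, 0.098, -179.9814], 'force': [0.5242, 0.464, -1.5058], 'opening': 0.0874, 'gripper_force': 0.0}
side [[348, 136, 23, 22, 394]]
[348.3 135.2] [373.  147.6]
wrist [[285, 206, 88, 91, 1956]]
[283.4 209.7] [373.9 296.3]
```

Converted, 25 cm / 75 = 0.3333, 2.4 cm / 75 = 0.032.

>>> send_rows(plan=[[[0.0053,0.052,0,0,0,0],[0.0107,0.104,0,0,0,0],[0.016,0.156,0.0267,0,0,0],[0.0213,0.208,0.0533,0,0,0],[0.0267,0.2587,0.08,0,0,0],[0.0307,0.3,0.1133,0,0,0],[0.032,0.3267,0.1533,0,0,0],[0.032,0.3333,0.1867,0,0,0]]])

```text
clock: 30.07
tool_pos: [0.5527, 0.101, 0.1251]
orientation: [-180.0, -0.1, -179.8]
force: [0.2, -0.8, -0.2]
opening: 0.0874
gripper_force: 0.0
```

>>> send_rows(plan=[[[0,0,0.012,0,0,0],[0,0,0.012,0,0,0],[0,0,0.012,0,0,0],[0,0,0.012,0,0,0],[0,0,0.012,0,0,0]]])

```text
clock: 30.48
tool_pos: [0.5553, 0.0977, 0.1207]
orientation: [179.9, 0.1, 180.0]
force: [0.3, 0.7, -0.3]
opening: 0.0873
gripper_force: 0.0
```

```bash
python3 st.py
python3 - <<'E'
from h import *
import pickle
from plant import ctrl
w=ctrl.snapshot("wrist");pickle.dump(w,open("l2.pkl","wb"));cv2.imwrite("pics/l2.png",w["img"][:,:,::-1])
for z in(.014,.036):
    th=np.linspace(0,2*np.pi,60);r=.029 if z<.02 else .011;q=proj(w,np.c_[.5545+r*np.cos(th),.0985+r*np.sin(th),np.full(60,z)]);print(z,q.min(0).round(1),q.max(0).round(1))
E
```

```text
{'clock': 30.4833, 'tool_pos': [0.5553, 0.0977, 0.1207], 'orientation': [179.9454, 0.1346, 179.9621], 'force': [0.3181, 0.6657, -0.2505], 'opening': 0.0873, 'gripper_force': 0.0}
0.014 [285.5 203.5] [372.  286.8]
0.036 [311.  238.8] [346.6 272.8]
```

View pics/l2.png

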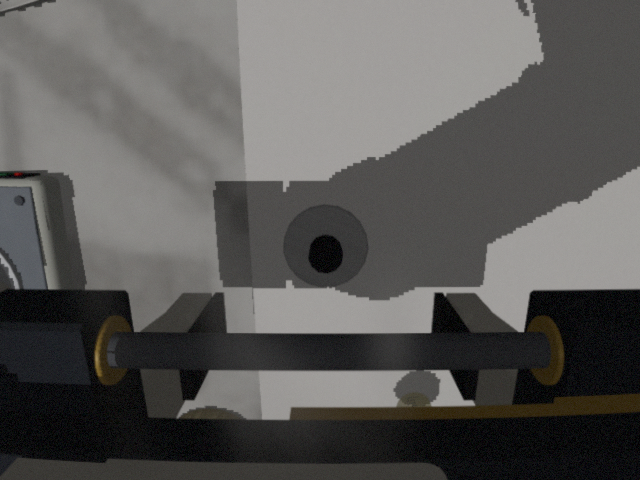

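The wrist view shows the lid disc spanning columns 284–368 and rows 204–287, with the knob near (326,253). That puts the lid at about (.5545, .097).

Converted, 10.2 cm / 75 = 0.136, 9.8 cm / 75 = 0.1307.

>>> send_rows(plan=[[[0.0007,-0.0013,0.04,0,0,0],[0.0007,-0.0013,0.08,0,0,0],[0.0007,-0.0013,0.1133,0,0,0],[0.0007,-0.0013,0.1307,0,0,0],[0.0007,-0.0013,0.136,0,0,0],[0.0007,-0.0013,0.136,0,0,0],[0.0007,-0.0013,0.136,0,0,0]]])

```text
clock: 31.12
tool_pos: [0.5546, 0.0973, 0.0183]
orientation: [180.0, 0.1, -180.0]
force: [0.9, -0.1, -0.2]
opening: 0.0879
gripper_force: 0.0
```

>>> send_rows(plan=[[[0,0,0,0,0,0],[0,0,0,0,0,0],[0,0,0,0,0,0],[0,0,0,0,0,0],[0,0,0,0,0,0],[0,0,0,0,0,0],[0,0,0,0,0,0],[0,0,0,0,0,0]]], fingers=0)

```text
clock: 31.78
tool_pos: [0.5537, 0.0971, 0.0171]
orientation: [-180.0, -0.0, -180.0]
force: [-0.6, -0.1, 0.2]
opening: 0.0397
gripper_force: 0.0
```

>>> send_rows(plan=[[[0,0,0,0,0,0],[0,0,0,0,0,0],[0,0,0,0,0,0],[0,0,0,0,0,0]]])

```text
clock: 32.12
tool_pos: [0.5537, 0.0972, 0.017]
orientation: [-180.0, -0.0, -180.0]
force: [-0.3, 0.3, -1.0]
opening: 0.0212
gripper_force: 30.0
```

>>> send_rows(plan=[[[0,0,-0.0133,0,0,0],[0,0,-0.0533,0,0,0],[0,0,-0.1067,0,0,0],[0,0,-0.16,0,0,0],[0,0,-0.2133,0,0,0],[0,0,-0.2533,0,0,0],[0,0,-0.28,0,0,0],[0,0,-0.28,0,0,0]]])

```text
clock: 32.78
tool_pos: [0.5559, 0.0977, 0.2334]
orientation: [179.8, 0.5, -179.9]
force: [1.7, 0.3, -0.6]
opening: 0.0212
gripper_force: 30.0
```

Converted, -24.9 cm / 75 = -0.332, -24.3 cm / 75 = -0.324.

>>> send_rows(plan=[[[-0.004,-0.04,0,0,0,0],[-0.0093,-0.0933,0,0,0,0],[-0.0147,-0.1467,0,0,0,0],[-0.02,-0.2,0,0,0,0],[-0.0253,-0.2533,0,0,0,0],[-0.0307,-0.3,0,0,0,0],[-0.032,-0.324,0,0,0,0],[-0.032,-0.332,0,0,0,0]]])

```text
clock: 33.45
tool_pos: [0.5772, -0.1548, 0.2269]
orientation: [-180.0, -0.1, 179.8]
force: [-0.2, 1.4, -1.1]
opening: 0.0214
gripper_force: 30.0
```

Converted, 0.8 cm / 75 = 0.0107, 0.4 cm / 75 = 0.0053.

>>> send_rows(plan=[[[0,0,0.0053,0,0,0],[0,0,0.0107,0,0,0],[0,0,0.0107,0,0,0],[0,0,0.0107,0,0,0],[0,0,0.0107,0,0,0]]])

```text
clock: 33.87
tool_pos: [0.5779, -0.1507, 0.2192]
orientation: [180.0, 0.0, -179.9]
force: [0.1, 0.4, -0.5]
opening: 0.0208
gripper_force: 30.0
```

```bash
python3 st.py
python3 - <<'E'
from h import *
import pickle
from plant import ctrl
s=ctrl.snapshot("side");w=ctrl.snapshot("wrist");pickle.dump((s,w),open("l3.pkl","wb"))
c=np.zeros((480,790,3),np.uint8);c[:,:400]=cv2.resize(s["img"][80:200,310:410],(400,480),interpolation=0);c[:360,400:]=cv2.resize(w["img"][180:420,200:460],(390,360))
cv2.imwrite("pics/l3.png",c[:,:,::-1])
E
```

```text
{'clock': 33.8667, 'tool_pos': [0.5779, -0.1507, 0.2192], 'orientation': [179.9989, 0.0025, -179.8845], 'force': [0.1441, 0.4108, -0.4902], 'opening': 0.0208, 'gripper_force': 29.9999}
```

View pics/l3.png

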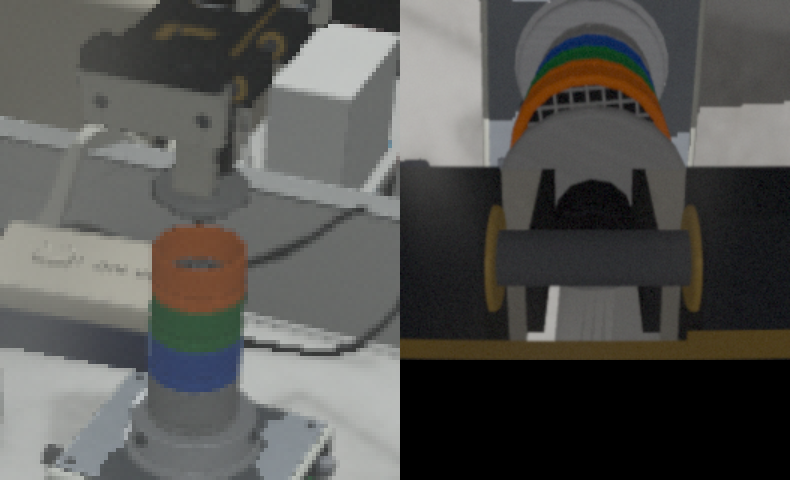

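The side crop shows the lid centred over the straight stack: lid at column 201 and orange at 199, which matches the expected perspective shift. I lower it.

Converted, 3.2 cm / 75 = 0.0427, 3.1 cm / 75 = 0.0413.

>>> send_rows(plan=[[[0,0,0.0133,0,0,0],[0,0,0.0267,0,0,0],[0,0,0.0373,0,0,0],[0,0,0.0413,0,0,0],[0,0,0.0427,0,0,0],[0,0,0.0427,0,0,0]]])

```text
clock: 34.47
tool_pos: [0.5776, -0.1519, 0.1865]
orientation: [-180.0, -0.1, -180.0]
force: [-0.3, -0.6, 0.1]
opening: 0.0215
gripper_force: 30.0
```

Converted, 0.4 cm / 75 = 0.0053, 0.3 cm / 75 = 0.004.

>>> send_rows(plan=[[[0,0,0.0013,0,0,0],[0,0,0.0027,0,0,0],[0,0,0.004,0,0,0],[0,0,0.0053,0,0,0],[0,0,0.0053,0,0,0],[0,0,0.0053,0,0,0]]])

```text
clock: 34.97
tool_pos: [0.5778, -0.1518, 0.1831]
orientation: [180.0, 0.0, -180.0]
force: [-0.8, 0.7, -1.0]
opening: 0.0207
gripper_force: 30.0
```

Converted, 0.15 cm / 75 = 0.002, 0.1 cm / 75 = 0.0013.

>>> send_rows(plan=[[[0,0,0.0013,0,0,0],[0,0,0.002,0,0,0],[0,0,0.002,0,0,0]]])

```text
clock: 35.22
tool_pos: [0.5783, -0.152, 0.183]
orientation: [-180.0, 0.1, -179.9]
force: [-1.6, 2.0, 6.6]
opening: 0.0214
gripper_force: 30.0
```

>>> send_rows(plan=[[[0,0,0,0,0,0],[0,0,0,0,0,0],[0,0,0,0,0,0],[0,0,0,0,0,0],[0,0,0,0,0,0],[0,0,0,0,0,0]]], fingers=0.8)

```text
clock: 35.72
tool_pos: [0.5778, -0.1518, 0.1814]
orientation: [-180.0, -0.0, -180.0]
force: [0.1, 0.3, 0.0]
opening: 0.0554
gripper_force: 0.0
```

Converted, -12 cm / 75 = -0.16, -11 cm / 75 = -0.1467.

>>> send_rows(plan=[[[0,0,-0.0133,0,0,0],[0,0,-0.0533,0,0,0],[0,0,-0.1067,0,0,0],[0,0,-0.1467,0,0,0],[0,0,-0.16,0,0,0],[0,0,-0.16,0,0,0],[0,0,-0.16,0,0,0]]])

```text
clock: 36.3
tool_pos: [0.5779, -0.1517, 0.3024]
orientation: [180.0, 0.1, -180.0]
force: [0.0, 1.1, -1.4]
opening: 0.0697
gripper_force: 0.0
```

```bash
python3 st.py
python3 - <<'E'
from h import *
from plant import ctrl
s=ctrl.snapshot("side");w=ctrl.snapshot("wrist")
c=np.zeros((480,790,3),np.uint8);c[:,:400]=cv2.resize(s["img"][110:230,310:410],(400,480),interpolation=0);c[:360,400:]=cv2.resize(w["img"][120:360,200:460],(390,360))
cv2.imwrite("pics/l4.png",c[:,:,::-1])
for z,r in((.180,.029),(.202,.011)):
    th=np.linspace(0,2*np.pi,60);q=proj(s,np.c_[.5785+r*np.cos(th),-.151+r*np.sin(th),np.full(60,z)]);print(z,((q.min(0)-[310,110])*4).round(1),((q.max(0)-[310,110])*4).round(1))
for c in("blue","green","orange"):
    n,l,st,_=cv2.connectedComponentsWithStats(colmask(s,c));print(c,[x.tolist() for x in st[1:] if x[4]>100 and 330<x[0]<380])
E
```

```text
{'clock': 36.3, 'tool_pos': [0.5779, -0.1517, 0.3024], 'orientation': [179.9768, 0.0932, -179.9803], 'force': [0.0477, 1.075, -1.353], 'opening': 0.0697, 'gripper_force': 0.0}
0.18 [153.5  92. ] [252.7 141.4]
0.202 [185.7  73.3] [223.9  91.7]
blue [[347, 165, 23, 13, 202]]
green [[348, 156, 22, 12, 199]]
orange [[348, 144, 23, 14, 218]]
```

View pics/l4.png

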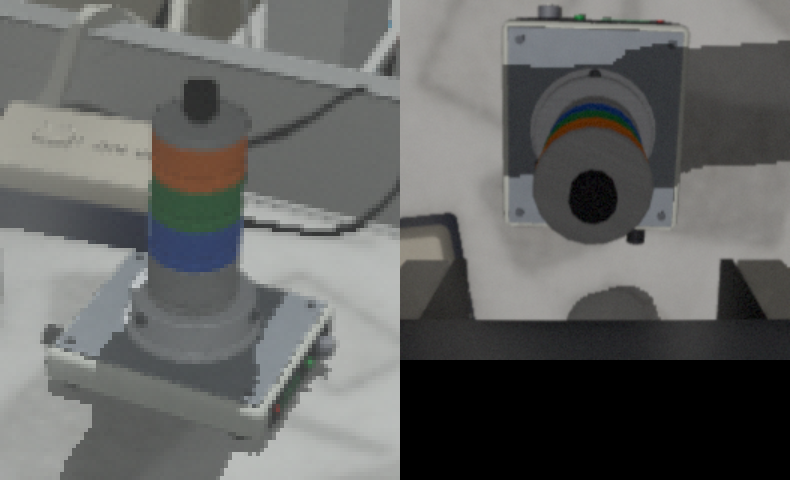

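The finished tower is straight, and the lid disc is at crop columns 152–251 with its top at row 94 (153–253 and 92 predicted for home). The gripper is clear, so I hand in.

```bash
python3 -c "
from plant import ctrl
print(ctrl.close_job())"
```

```text
the job is handed in; nothing more can be done
None
```

The sieve tower is built on the shaker in the order asked (receiver, blue, green, orange, lid), all of it looking fully home in the last pictures, and the job was handed in at about 36 s with no verdict returned; no move went near the white bottle or the tube, though I did not re-measure them at the end.

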